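# Pack the shortbread and slide the lid shut

### The job

Pack the baked shortbread into the wooden gift box: slide the lid off, lift every finger out of its baking mould and lay it right way up, flat in a pocket of its own length (long ones in the row of long pockets, short ones in the row of short pockets). Then slide the lid back into its grooves until it is fully home, and leave the other kitchen things on the counter where they are.

Things in the scene. Friction and masses are not known exactly. Their poses are not given: they have to be found in the camera images.
- box: pale wooden gift box, fixed to the counter, 226 x 180 x 60 mm. Origin on the counter under the centre of the shut lid; +x is the way the lid slides shut, z up. The +x end wall (inner face at x=+109 mm, 60 mm high) stops the lid; the -x end wall is 42 mm high and the lid passes over it. Cream insert inside, top 14 mm high: 3 long pockets in a row at y=+31 mm, 4 short ones at y=-31 mm
- lid: flat wooden sliding lid of the box, 218 mm (x) x 161 mm (y) x 8 mm, with a dark cherry grip rib standing up in its middle: 14 mm thick along x, 44 mm long along y, top 35 mm above the underside. Origin at the centre of the underside, x is the sliding direction. Loose, 0.14 to 0.28 kg. Starts in the grooves, 2 to 40 mm short of fully shut
- lid_home (a point): the lid's origin when fully shut: 42 mm above the box's origin, axes as the box's. Ledges at this height carry the lid's edges from x=-109 to +109 mm. Rails 10.5 mm above them (top at 60 mm) overhang from x=-66 mm to the +x end: grooves 165 mm apart wall to wall, 144 mm clear between rails. From x=-109 to -66 mm the ledges are open above; side walls flare out from x=-76 to -109 mm
- mould_long: dark baking mould, fixed, 200 mm (x) x 60 mm (y) x 13 mm, three cavities 58 x 38 mm in a row along x, 9 mm deep (floor at 4 mm); origin at the centre of the underside
- mould_short: dark baking mould, fixed, 200 mm (x) x 60 mm (y) x 13 mm, four cavities 40 x 38 mm in a row along x, 9 mm deep (floor at 4 mm); origin at the centre of the underside
- long0: long golden shortbread finger, hard, 54 mm long (its x axis) x 34 mm wide (y) x 25 mm tall (z); origin at the centre of its underside; about 36 g. Starts lying in a cavity of the long mould with its top 16 mm above the mould. May be absent in a run.
- long1: long golden shortbread finger, hard, 54 mm long (its x axis) x 34 mm wide (y) x 25 mm tall (z); origin at the centre of its underside; about 36 g. Starts lying in a cavity of the long mould with its top 16 mm above the mould. May be absent in a run.
- long2: long golden shortbread finger, hard, 54 mm long (its x axis) x 34 mm wide (y) x 25 mm tall (z); origin at the centre of its underside; about 36 g. Starts lying in a cavity of the long mould with its top 16 mm above the mould. May be absent in a run.
- short0: short golden shortbread finger, hard, 36 mm long (its x axis) x 34 mm wide (y) x 25 mm tall (z); origin at the centre of its underside; about 24 g. Starts lying in a cavity of the short mould with its top 16 mm above the mould. May be absent in a run.
- short1: short golden shortbread finger, hard, 36 mm long (its x axis) x 34 mm wide (y) x 25 mm tall (z); origin at the centre of its underside; about 24 g. Starts lying in a cavity of the short mould with its top 16 mm above the mould. May be absent in a run.
- short2: short golden shortbread finger, hard, 36 mm long (its x axis) x 34 mm wide (y) x 25 mm tall (z); origin at the centre of its underside; about 24 g. Starts lying in a cavity of the short mould with its top 16 mm above the mould. May be absent in a run.
- short3: short golden shortbread finger, hard, 36 mm long (its x axis) x 34 mm wide (y) x 25 mm tall (z); origin at the centre of its underside; about 24 g. Starts lying in a cavity of the short mould with its top 16 mm above the mould. May be absent in a run.
- bay_long0 (a point): floor centre of a pocket for one long finger in the box insert: 62 mm along the box's x, 42 mm along y, 8 mm deep; its frame is parallel to the box's. Pocket floor 6 mm above the counter.
- bay_long1 (a point): floor centre of a pocket for one long finger in the box insert: 62 mm along the box's x, 42 mm along y, 8 mm deep; its frame is parallel to the box's. Pocket floor 6 mm above the counter.
- bay_long2 (a point): floor centre of a pocket for one long finger in the box insert: 62 mm along the box's x, 42 mm along y, 8 mm deep; its frame is parallel to the box's. Pocket floor 6 mm above the counter.
- bay_short0 (a point): floor centre of a pocket for one short finger in the box insert: 44 mm along the box's x, 42 mm along y, 8 mm deep; its frame is parallel to the box's. Pocket floor 6 mm above the counter.
- bay_short1 (a point): floor centre of a pocket for one short finger in the box insert: 44 mm along the box's x, 42 mm along y, 8 mm deep; its frame is parallel to the box's. Pocket floor 6 mm above the counter.
- bay_short2 (a point): floor centre of a pocket for one short finger in the box insert: 44 mm along the box's x, 42 mm along y, 8 mm deep; its frame is parallel to the box's. Pocket floor 6 mm above the counter.
- bay_short3 (a point): floor centre of a pocket for one short finger in the box insert: 44 mm along the box's x, 42 mm along y, 8 mm deep; its frame is parallel to the box's. Pocket floor 6 mm above the counter.
- jam_jar: glass jam jar with red cap, 60 mm across, 85 mm tall; bystander, origin at the centre of its underside
- mug: blue mug, 80 mm across, 90 mm tall; bystander, origin at the centre of its underside
- wooden_spoon: wooden spoon, 240 mm long, lying; bystander, origin at the centre of its underside
- pastry_brush: pastry brush, 180 mm long, lying; bystander, origin at the centre of its underside
- spice_tin: yellow spice tin, 48 mm across, 55 mm tall; bystander, origin at the centre of its underside
Things that resemble listed ones, but are neither listed nor needed, are in the scene too. Leave any green or pink look-alike of the short1 alone.

How it is judged:
On the way, in this order (a step that is already met when the one before it is completed fails the run):
1. the lid has been drawn at least 12 cm off the box (distance between lid and lid_home above 0.12 m), for 0.2 s.
2. every shortbread finger present lies flat in a pocket of its own length (((horizontal distance between long0 and bay_long0 below 0.01 m and z of long0 in the frame of bay_long0 below 0.004 m and angle between long0's own z axis and vertical below 0.12 rad) or (horizontal distance between long0 and bay_long1 below 0.01 m and z of long0 in the frame of bay_long1 below 0.004 m and angle between long0's own z axis and vertical below 0.12 rad) or (horizontal distance between long0 and bay_long2 below 0.01 m and z of long0 in the frame of bay_long2 below 0.004 m and angle between long0's own z axis and vertical below 0.12 rad)) and ((horizontal distance between long1 and bay_long0 below 0.01 m and z of long1 in the frame of bay_long0 below 0.004 m and angle between long1's own z axis and vertical below 0.12 rad) or (horizontal distance between long1 and bay_long1 below 0.01 m and z of long1 in the frame of bay_long1 below 0.004 m and angle between long1's own z axis and vertical below 0.12 rad) or (horizontal distance between long1 and bay_long2 below 0.01 m and z of long1 in the frame of bay_long2 below 0.004 m and angle between long1's own z axis and vertical below 0.12 rad)) and ((horizontal distance between long2 and bay_long0 below 0.01 m and z of long2 in the frame of bay_long0 below 0.004 m and angle between long2's own z axis and vertical below 0.12 rad) or (horizontal distance between long2 and bay_long1 below 0.01 m and z of long2 in the frame of bay_long1 below 0.004 m and angle between long2's own z axis and vertical below 0.12 rad) or (horizontal distance between long2 and bay_long2 below 0.01 m and z of long2 in the frame of bay_long2 below 0.004 m and angle between long2's own z axis and vertical below 0.12 rad)) and ((horizontal distance between short0 and bay_short0 below 0.01 m and z of short0 in the frame of bay_short0 below 0.004 m and angle between short0's own z axis and vertical below 0.12 rad) or (horizontal distance between short0 and bay_short1 below 0.01 m and z of short0 in the frame of bay_short1 below 0.004 m and angle between short0's own z axis and vertical below 0.12 rad) or (horizontal distance between short0 and bay_short2 below 0.01 m and z of short0 in the frame of bay_short2 below 0.004 m and angle between short0's own z axis and vertical below 0.12 rad) or (horizontal distance between short0 and bay_short3 below 0.01 m and z of short0 in the frame of bay_short3 below 0.004 m and angle between short0's own z axis and vertical below 0.12 rad)) and ((horizontal distance between short1 and bay_short0 below 0.01 m and z of short1 in the frame of bay_short0 below 0.004 m and angle between short1's own z axis and vertical below 0.12 rad) or (horizontal distance between short1 and bay_short1 below 0.01 m and z of short1 in the frame of bay_short1 below 0.004 m and angle between short1's own z axis and vertical below 0.12 rad) or (horizontal distance between short1 and bay_short2 below 0.01 m and z of short1 in the frame of bay_short2 below 0.004 m and angle between short1's own z axis and vertical below 0.12 rad) or (horizontal distance between short1 and bay_short3 below 0.01 m and z of short1 in the frame of bay_short3 below 0.004 m and angle between short1's own z axis and vertical below 0.12 rad)) and ((horizontal distance between short2 and bay_short0 below 0.01 m and z of short2 in the frame of bay_short0 below 0.004 m and angle between short2's own z axis and vertical below 0.12 rad) or (horizontal distance between short2 and bay_short1 below 0.01 m and z of short2 in the frame of bay_short1 below 0.004 m and angle between short2's own z axis and vertical below 0.12 rad) or (horizontal distance between short2 and bay_short2 below 0.01 m and z of short2 in the frame of bay_short2 below 0.004 m and angle between short2's own z axis and vertical below 0.12 rad) or (horizontal distance between short2 and bay_short3 below 0.01 m and z of short2 in the frame of bay_short3 below 0.004 m and angle between short2's own z axis and vertical below 0.12 rad)) and ((horizontal distance between short3 and bay_short0 below 0.01 m and z of short3 in the frame of bay_short0 below 0.004 m and angle between short3's own z axis and vertical below 0.12 rad) or (horizontal distance between short3 and bay_short1 below 0.01 m and z of short3 in the frame of bay_short1 below 0.004 m and angle between short3's own z axis and vertical below 0.12 rad) or (horizontal distance between short3 and bay_short2 below 0.01 m and z of short3 in the frame of bay_short2 below 0.004 m and angle between short3's own z axis and vertical below 0.12 rad) or (horizontal distance between short3 and bay_short3 below 0.01 m and z of short3 in the frame of bay_short3 below 0.004 m and angle between short3's own z axis and vertical below 0.12 rad))), for 0.2 s.
At the end, for the whole second after the job is handed in: every shortbread finger present lies flat (within 0.12 rad, right way up) in a pocket of its own length, within 10 mm of its centre and on its floor (within 4 mm); the lid is in its grooves within 5 mm of fully shut; all is at rest (all of step 2 and x of lid in the frame of lid_home between -0.005 and 0.003 m and z of lid in the frame of lid_home between -0.003 and 0.005 m and y of lid in the frame of lid_home between -0.005 and 0.005 m and angle between the x axis of lid and the x axis of box, either way round below 0.05 rad and angle between lid's own z axis and vertical below 0.05 rad and linear speed of each of long0, long1, long2, short0, short1, short2, short3, lid below 0.02 m/s); the robot touches nothing.
It fails at once if a bystander is pushed more than 4 cm (distance of any of jam_jar, mug, wooden_spoon, pastry_brush, spice_tin from where it was at the start of the episode above 0.04 m).
It fails at once if a standing bystander is tipped over (angle between any of jam_jar, mug, spice_tin's own z axis and vertical above 0.6 rad).
Of long0, long1, long2, short0, short1, short2, short3 only 5 to 7 are there at a start; the rules pass over those that are not, and their reading is None.
At some moment in a run one of lid, long0, long1, long2, short0, short1, short2, short3 may be knocked a few centimetres aside while the robot is not near it.
Once in a run the grip may slacken for a moment while it holds something.
It also fails if it takes over 210 s, if anything falls off the work surface, if the arm or the gripper's body presses on something with over 40 N, if the wrist force passes 120 N, or if a joint passes its speed limit or range.

### The arm

A 6-joint arm with a two-finger parallel gripper is mounted at the origin on the work surface. World frame = base frame: x ahead of the robot, y to its left, z up, the work surface at z = 0. Lengths are in m, angles in rad, forces in N, time in s.
With the tool pointing down it reaches from about 0.325 to 0.75 m from the base axis. Payload 7.6 kg.
Tool frame: the origin (TCP) lies midway between the tips of the shut fingers; the grasp point (between the pads) lies 19 mm behind it; z points along the fingers, y is the line along which they close (so a half turn about z gives the same grasp; the last joint's range is limited). The gripper opens to 85 mm and grips with 20 to 120 N. Pads are 22 mm wide; open, the fingers measure 114 mm over their backs; the gripper's body (76 mm by 85 mm) begins 54 mm behind the grasp point. The pads swing forward as they close: fully open they stand 13 mm farther back than shut.
Start: joints at [1.203, 0.052, 1.401, -0, 1.689, -0.07], TCP at [0.154, 0.502, 0.231] pointing down, gripper open.
Joint ranges: [-2.9, 2.9], [-0.91, 2.17], [0.12, 2.37], [-1.06, 4.2], [0.26, 2.73], [-2.93, 2.93]. Speed limits (rad/s): [2.57, 2.57, 3.01, 3.14, 3.14, 3.14].

### API

Orientations are given as a unit quaternion [w, x, y, z].
In Python, from plant import robot gives the robot as it stands.
- The arm moves only by the tool step_arm, never from a script. Its argument "commands" is one flat list of numbers, 4 for each row, row after row: the shift along the tool's x, y, z in cm, then the turn about the tool's z in rad. In form: [tx, ty, tz, spin, tx, ty, tz, spin, ...]. A call has 1 to 10 rows; each row is the pose to reach, as a shift and turn from the pose commanded when the call began, along the tool's axes at that moment; what a row does not reach only later rows make up. A row lasts 1/10 s, in which the tool goes at most 50 mm and 8.59 degrees, less where a joint would pass 70% of its speed; a pose out of reach is approached as far as the arm can. A call with a gripper value outside its range is refused whole. "hand" is the opening, from -1 (shut) to 1 (fully open), set as the call begins (left out, the last holds). The fingers move at their own pace and stop on an object; "force" is the grip in N (left out, the last holds). Time passes only in rows, so rows that repeat a pose let the fingers close. It gives the time, the measured TCP pose, the force, the opening and the grip force at its end, in the units of the state.
- robot.read_state(): the state, without advancing time (a new reading comes with each control period).
- robot.read_camera(name): name is "side" or "top" or "wrist"; returns a dict with "img" (400x640x3 uint8, red, green, blue), "fx", "fy", "cx", "cy" (pixels), "T" (4x4, takes a point from camera to world coordinates). Camera axes: x right, y down, z forward; pixel columns grow to the right and rows downward; lengths in m; the calibration is good to about 2 mm. A picture is of the moment at which its call begins. There is no depth.
- robot.job_done(): hands the job in; it is judged then, once.
The state is a dict: "clock": time; "q": joint angles; "dq": joint speeds; "tau": joint torques, N m; "tcp_pos": TCP position; "orientation": TCP orientation; "wrist_force": force on the tool from outside, world axes, zero at the start; "torque": the same for the moment, N m; "width": opening from 0.0 (shut) to 1.0 (fully open); "grasp_force": force on a finger pad.
Only numpy, scipy, OpenCV 4.12 (cv2) and the standard library are available. Lean on these libraries where they do the work, as an engineer would, in place of code of your own. Each camera call takes 0.05 s, during which the arm holds its last target. There are 200 camera calls.

## Working session

There is one attempt and no reset: what is moved stays moved. The work goes in short steps, Python scripts to look and compute and a tool call to move; the robot and the scene stay as the last step left them, time stands still between calls to the robot, and variables do not carry over. Pictures are saved under pics/ and viewed, at most 14 in all, crops included, and the job is handed in when it is done.

Besides the shell and the picture viewer there is one more tool, called after "Emit:" in YAML: its name, and indented under it one key for each argument. step_arm: Moves the arm, as the interface text tells. Its arguments: {"type":"object","properties":{"commands":{"type":"array"},"hand":{"type":"number"},"force":{"type":"number"}},"required":["commands"]}

```bash
mkdir -p pics; ls
python3 - <<'E'
from plant import robot
import cv2,numpy as np
for n in("top","side"):
    c=robot.read_camera(n); cv2.imwrite(f"pics/{n}0.png",c["img"][...,::-1]); print(n,c["fx"],c["fy"],c["cx"],c["cy"],np.round(c["T"],3).tolist())
s=robot.read_state();print(s)
E
```

```text
pics
top 454.16424791938437 454.16424791938437 322.2707542586422 199.71844889513332 [[-0.019, -0.978, 0.208, 0.299], [-1.0, 0.019, -0.002, 0.005], [-0.002, -0.208, -0.978, 1.096], [0.0, 0.0, 0.0, 1.0]]
side 473.3223404786105 473.3223404786105 322.93021891546886 191.88366927012595 [[-0.702, -0.438, 0.562, -0.244], [-0.712, 0.407, -0.572, 0.795], [0.022, -0.802, -0.597, 0.846], [0.0, 0.0, 0.0, 1.0]]
{'clock': 0.1, 'q': array([ 1.20269697e+00,  5.27544746e-02,  1.40162159e+00, -1.81970499e-05,
        1.68858815e+00, -7.03291490e-02]), 'dq': array([ 0.00210004, -0.00055459, -0.00302456, -0.00057099, -0.00062002,
       -0.00064418]), 'tau': array([ 8.88427876e-04, -3.82582641e+01, -3.60984135e+01, -7.46904857e-05,
        4.82252712e-03,  6.56927773e-05]), 'tcp_pos': array([0.15393115, 0.50164883, 0.23056756]), 'orientation': array([-1.40311617e-04,  1.48336678e-01,  9.88936681e-01, -6.71333263e-04]), 'wrist_force': array([ 1.25332137, -0.41635755, -1.16391036]), 'torque': array([-0.0433654 , -0.0057581 , -0.00322163]), 'grasp_force': 0.0, 'width': 0.9997614534368624}
```

View pics/top0.png

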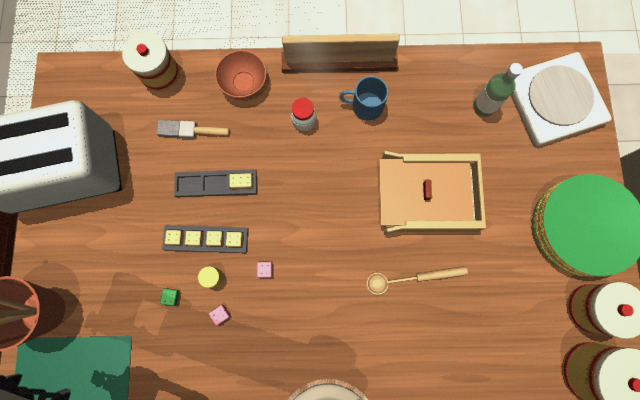

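View pics/side0.png

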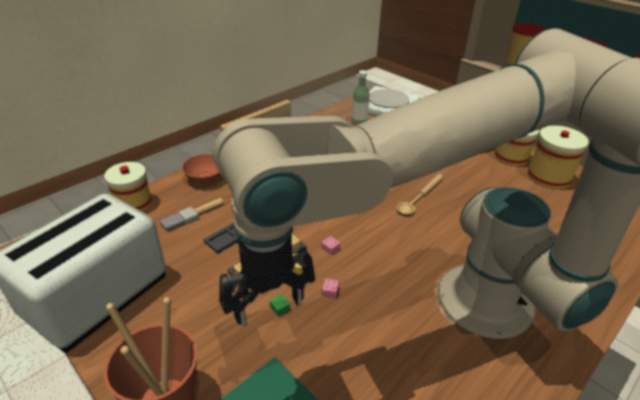

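The top view shows the long mould with one long finger at about (240,181). The short mould has four short fingers, at (173,237), (193,238), (214,239) and (234,239). The box is centred near (432,192), with its closed end wall on the right, at x of about 483. The rib is at (428,190), and the pink and green look-alikes lie below the moulds.

```bash
cat > h.py <<'E'
import cv2,numpy as np
from plant import robot
from scipy.spatial.transform import Rotation as Ro
def ray(c,uv,z):
    uv=np.atleast_2d(uv).astype(float); T=np.array(c["T"])
    d=np.c_[(uv[:,0]-c["cx"])/c["fx"],(uv[:,1]-c["cy"])/c["fy"],np.ones(len(uv))]@T[:3,:3].T
    return (T[:3,3]+d*((z-T[2,3])/d[:,2])[:,None])[:,:2]
def proj(c,P):
    T=np.array(c["T"]);p=(np.atleast_2d(P)-T[:3,3])@T[:3,:3]
    return np.c_[c["fx"]*p[:,0]/p[:,2]+c["cx"],c["fy"]*p[:,1]/p[:,2]+c["cy"]]
def rects(c,mask,z,amin,roi=None):
    "contours -> rectangle in world at height z: centre, long side, short side, angle of long side"
    m=(mask*255).astype(np.uint8)
    if roi: k=np.zeros_like(m);x0,y0,x1,y1=roi;k[y0:y1,x0:x1]=255;m&=k
    out=[]
    for q in cv2.findContours(m,cv2.RETR_EXTERNAL,cv2.CHAIN_APPROX_NONE)[0]:
        if cv2.contourArea(q)<amin: continue
        w=ray(c,q[:,0],z)*1000
        (a,b),(l,s),_=r=cv2.minAreaRect(w.astype(np.float32))
        B=cv2.boxPoints(r);e=[B[1]-B[0],B[2]-B[1]];e=max(e,key=np.linalg.norm)
        M=cv2.moments(w.astype(np.float32)); 
        out.append((np.round([a,b,max(l,s),min(l,s)],1).tolist(),round(np.arctan(e[1]/e[0]) if abs(e[0])>1e-6 else np.pi/2,3),np.round(q[:,0].mean(0),0).tolist(),np.round([M['m10']/M['m00'],M['m01']/M['m00']],1).tolist()))
    return out
def go(x,y,z,yaw):
    "shift (cm) in tool axes from the measured pose; yaw = wanted world heading of tool y axis (mod pi)"
    s=robot.read_state();q=s["orientation"];R=Ro.from_quat([q[1],q[2],q[3],q[0]]).as_matrix()
    d=R.T@(np.array([x,y,z])-s["tcp_pos"])*100
    cur=np.arctan2(R[1,1],R[0,1]); a=(yaw-cur+np.pi/2)%np.pi-np.pi/2
    print("shift",np.round(d,2),"spin",round(-a,3),"q6",round(s["q"][5],2),"t",round(s["clock"],1))
def hsv(c): return cv2.cvtColor(c["img"],cv2.COLOR_RGB2HSV)
E
python3 - <<'E'
from h import *
c=robot.read_camera("top");h=hsv(c).astype(int);H,S,V=h[...,0],h[...,1],h[...,2]
for p in[(240,181),(173,237),(209,183),(428,190),(400,215),(455,190),(384,157),(483,190),(440,156),(440,230)]: print(p,h[p[1],p[0]])
print("yel",*rects(c,(H>20)&(H<35)&(V>150)&(S>60),.029,60,(150,150,265,260)),sep="\n")
print("mould",*rects(c,(V<85),.013,300,(150,150,265,260)),sep="\n")
print("rib",*rects(c,(V<130)&((H<10)|(H>170)),.077,20,(400,165,460,215)),sep="\n")
cv2.imwrite("pics/box1.png",cv2.resize(c["img"][140:250,365:500,::-1],None,fx=5,fy=5,interpolation=cv2.INTER_CUBIC))
cv2.imwrite("pics/m1.png",cv2.resize(c["img"][160:260,150:265,::-1],None,fx=5,fy=5,interpolation=cv2.INTER_CUBIC))
E
```

```text
(240, 181) [ 32  82 240]
(173, 237) [ 31  87 238]
(209, 183) [  9  17 103]
(428, 190) [  6 168 161]
(400, 215) [ 17 120 230]
(455, 190) [ 15 127 230]
(384, 157) [ 15 129  91]
(483, 190) [ 14 135 181]
(440, 156) [ 23 101 233]
(440, 230) [ 15 122  92]
yel
([436.9, 215.6, 35.3, 30.8], np.float32(1.551), [233.0, 238.0], [436.8, 215.0])
([440.2, 262.1, 34.1, 30.8], np.float32(1.551), [213.0, 238.0], [440.1, 262.1])
([441.1, 311.8, 34.1, 30.8], np.float32(1.551), [192.0, 238.0], [441.1, 311.7])
([444.4, 359.1, 34.1, 30.9], np.float32(1.551), [172.0, 237.0], [444.0, 359.3])
([579.7, 202.3, 51.0, 32.8], np.float32(-1.557), [240.0, 180.0], [579.3, 202.0])
mould
rib
([534.4, -237.8, 42.7, 14.1], np.float32(0.004), [425.0, 191.0], [529.1, -234.6])
```

View pics/box1.png

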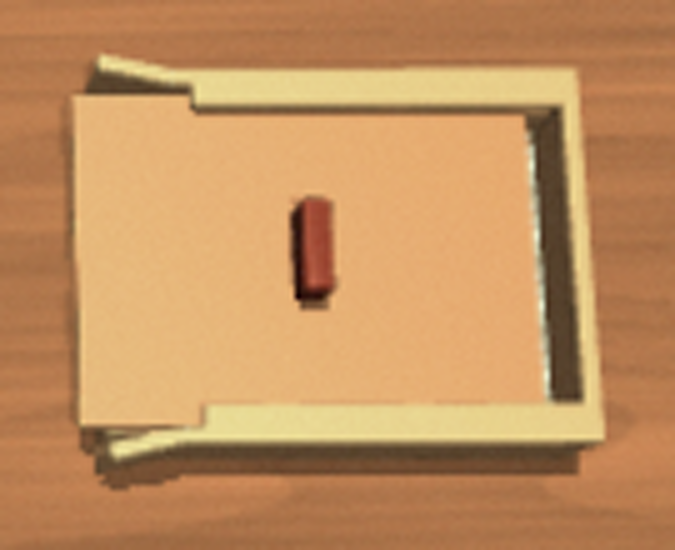

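The crop shows the lid about 18 mm short of shut. The rail outer corners are near crop pixels (577,68) and (604,440), and the rib top spans about (302-331, 197-290).

Run:
```python
from h import *
c=robot.read_camera("top")
P=np.array([[577,68],[604,440],[190,68],[203,440]])/5+[365-.4,140-.4]
w=ray(c,P,.06)*1000;print(np.round(w,1), np.linalg.norm(w[0]-w[1]))
d=(w[0]-w[1]); print("dir y-axis",d, "dirs x",w[0]-w[2],w[1]-w[3])
yb=d/np.linalg.norm(d); xb=np.array([yb[1],-yb[0]]); mid=(w[0]+w[1])/2; print("yaw xb",np.arctan2(xb[1],xb[0]),"box c",mid-xb*113)
R=np.array([[303,198],[331,198],[332,288],[304,290]])/5+[364.6,139.6]; r=ray(c,R,.077)*1000; print(r,r.mean(0))
m=r.mean(0); ya=np.arctan2(-yb[1]*0+xb[1],xb[0])
go(m[0]/1e3,m[1]/1e3,.12,ya)
```

```text
[[ 625.7 -375.5]
 [ 446.8 -371.6]
 [ 629.3 -191.1]
 [ 450.4 -187.1]] 178.9295547580884
dir y-axis [178.88617056  -3.93999349] dirs x [  -3.64028421 -184.35569797] [  -3.58942279 -184.45543002]
yaw xb -1.5928179093263233 box c [ 538.69780449 -260.56279698]
[[ 559.97885378 -236.71541976]
 [ 559.72427843 -249.6751299 ]
 [ 517.10144088 -247.19463567]
 [ 516.41410399 -234.28179381]] [ 538.30466927 -241.96674479]
shift [-58.57 -59.81  11.13] spin -0.276 q6 -0.07 t 0.2
```

View pics/m1.png

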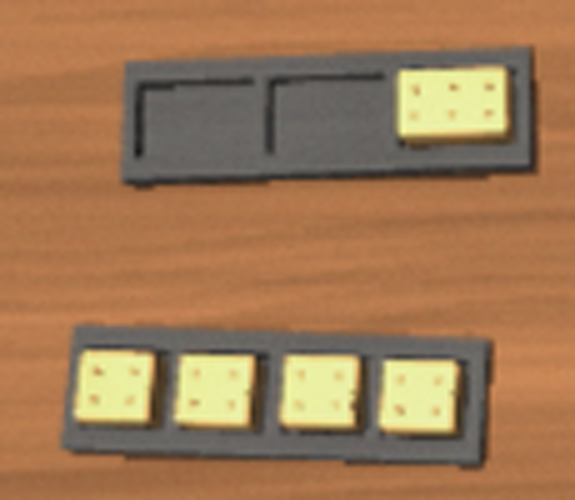

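The moulds are turned only a few hundredths of a radian from the world y axis. The measured box is 179 mm wide against 180 mm expected, so the geometry holds. I'll go above the rib now.

Emit:
step_arm:
  commands: [-58.6, -59.8, 3, -0.276, -58.6, -59.8, 3, -0.276, -58.6, -59.8, 3, -0.276, -58.6, -59.8, 3, -0.276, -58.6, -59.8, 3, -0.276, -58.6, -59.8, 3, -0.276, -58.6, -59.8, 3, -0.276, -58.6, -59.8, 3, -0.276, -58.6, -59.8, 3, -0.276, -58.6, -59.8, 3, -0.276]
  hand: 1
  force: 40

```text
clock: 1.2
tcp_pos: [0.3835, 0.0573, 0.2136]
orientation: [0.0, 0.011, 1.0, 0.0]
wrist_force: [0.7, -0.0, -0.6]
width: 1.002
grasp_force: 0.0
```

Run:
```python
from h import *
go(.5383,-.242,.12,-1.593)
```

```text
shift [-16.13 -29.59   9.36] spin 0.0 q6 -1.5 t 1.2
```

Emit:
step_arm:
  commands: [-16.1, -29.6, 5, 0, -16.1, -29.6, 5, 0, -16.1, -29.6, 5, 0, -16.1, -29.6, 5, 0, -16.1, -29.6, 5, 0, -16.1, -29.6, 5, 0, -16.1, -29.6, 5, 0, -16.1, -29.6, 5, 0, -16.1, -29.6, 5, 0, -16.1, -29.6, 5, 0]

```text
clock: 2.2
tcp_pos: [0.5375, -0.2392, 0.1639]
orientation: [0.0, 0.01, 1.0, 0.0]
wrist_force: [0.3, -0.2, 0.4]
width: 1.004
grasp_force: 0.0
```

Run:
```python
from h import *
go(.5383,-.242,.055,-1.593)
c=robot.read_camera("wrist");cv2.imwrite("pics/w1.png",c["img"][...,::-1]);print(np.round(c["T"],3).tolist(),c["fx"])
```

```text
shift [-0.08 -0.28 10.89] spin 0.001 q6 -2.03 t 2.2
[[0.022, 0.949, 0.316, 0.457], [1.0, -0.021, -0.007, -0.239], [-0.0, 0.316, -0.949, 0.307], [0.0, 0.0, 0.0, 1.0]] 319.979897588443
```

View pics/w1.png

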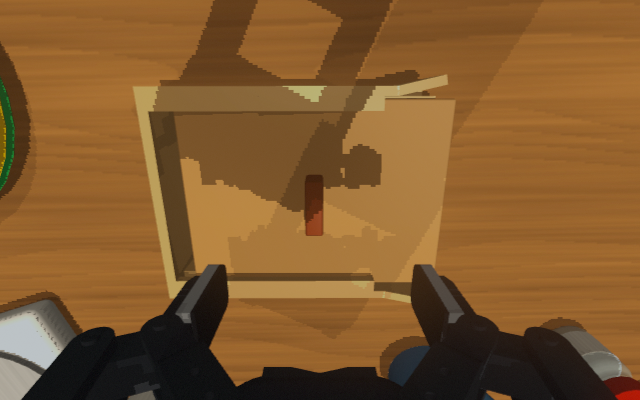

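The wrist view shows the rib centred at about (315,205), between the open fingers. I'll descend and grip it.

Emit:
step_arm:
  commands: [-0.1, -0.3, 4, 0, -0.1, -0.3, 7, 0, -0.1, -0.3, 9.5, 0, -0.1, -0.3, 10.8, 0, -0.1, -0.3, 10.8, 0, -0.1, -0.3, 10.8, 0]

```text
clock: 2.85
tcp_pos: [0.5392, -0.243, 0.0572]
orientation: [0.001, 0.011, 1.0, -0.0]
wrist_force: [0.8, 0.1, 0.5]
width: 1.0
grasp_force: 0.0
```

Emit:
step_arm:
  commands: [0, 0, 0, 0, 0, 0, 0, 0, 0, 0, 0, 0, 0, 0, 0, 0, 0, 0, 0, 0, 0, 0, 0, 0, 0, 0, 0, 0, 0, 0, 0, 0]
  hand: -1
  force: 60

```text
clock: 3.65
tcp_pos: [0.5387, -0.2433, 0.0558]
orientation: [0.0, 0.011, 1.0, -0.0]
wrist_force: [0.4, -0.1, 3.4]
width: 0.145
grasp_force: 61.3
```

Emit:
step_arm:
  commands: [0, 1, 0, 0, 0, 3, 0, 0, 0, 5.5, 0, 0, 0, 8, 0, 0, 0, 10.5, 0, 0, 0, 13, 0, 0, 0, 15.5, 0, 0, 0, 18, 0, 0, 0, 19.5, 0, 0, 0, 20, 0, 0]

```text
clock: 4.65
tcp_pos: [0.5426, -0.0417, 0.0552]
orientation: [-0.0, 0.01, 1.0, -0.0]
wrist_force: [0.3, -1.4, 0.2]
width: 0.15
grasp_force: 61.0
```

Emit:
step_arm:
  commands: [0, 0, -1, 0, 0, 0.5, -2, 0, 0, 2, -2, 0, 0, 3.8, -2, 0, 0, 3.8, -2, 0, 0, 3.8, -1, 0]

```text
clock: 5.25
tcp_pos: [0.5446, -0.0049, 0.0665]
orientation: [0.001, 0.011, 1.0, -0.0]
wrist_force: [0.7, -0.5, -1.8]
width: 0.15
grasp_force: 60.6
```

Run:
```python
from h import *
c=robot.read_camera("top");cv2.imwrite("pics/t2.png",c["img"][...,::-1])
```

```text
(no output)
```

View pics/t2.png

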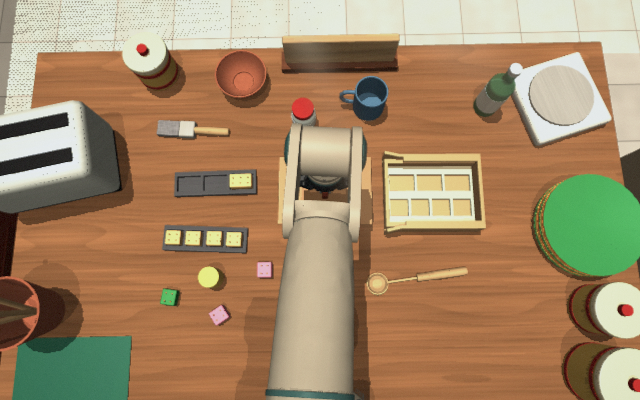

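The lid is clear of the box, spanning px 279-372. The insert shows three long pockets in the upper row and four short ones in the lower row. I'll set the lid down here.

Emit:
step_arm:
  commands: [0, 0, 2, 0, 0, 0, 4, 0, 0, 0, 5, 0, 0, 0, 5.2, 0, 0, 0, 5.2, 0]

```text
clock: 5.8
tcp_pos: [0.5436, -0.0056, 0.0134]
orientation: [-0.0, 0.011, 1.0, 0.0]
wrist_force: [0.0, -0.7, -0.6]
width: 0.152
grasp_force: 61.5
```

Emit:
step_arm:
  commands: [0, 0, 0, 0, 0, 0, 0, 0, 0, 0, 0, 0, 0, 0, 0, 0, 0, 0, -4, 0, 0, 0, -9, 0, 0, 0, -13, 0, 0, 0, -13, 0]
  hand: 1

```text
clock: 6.6
tcp_pos: [0.5468, -0.0054, 0.1509]
orientation: [0.006, 0.011, 1.0, -0.0]
wrist_force: [1.0, 0.1, -0.1]
width: 0.999
grasp_force: 0.0
```

Run:
```python
from h import *
c=robot.read_camera("top");h=hsv(c).astype(int);H,S,V=h[...,0],h[...,1],h[...,2]
print("yel",*rects(c,(H>20)&(H<35)&(V>150)&(S>60),.029,60,(150,150,265,260)),sep="\n")
cv2.imwrite("pics/box2.png",cv2.resize(c["img"][140:250,365:500,::-1],None,fx=5,fy=5,interpolation=cv2.INTER_CUBIC))
```

```text
yel
([436.9, 214.9, 33.7, 30.8], np.float32(1.551), [233.0, 238.0], [437.1, 214.7])
([440.2, 261.9, 33.7, 30.8], np.float32(1.551), [213.0, 238.0], [440.1, 261.9])
([441.1, 311.6, 33.8, 30.8], np.float32(1.551), [192.0, 237.0], [441.2, 311.5])
([444.4, 359.0, 33.9, 30.9], np.float32(1.551), [172.0, 237.0], [443.9, 359.2])
([579.7, 202.3, 51.0, 32.8], np.float32(-1.557), [240.0, 180.0], [579.5, 202.1])
```

View pics/box2.png

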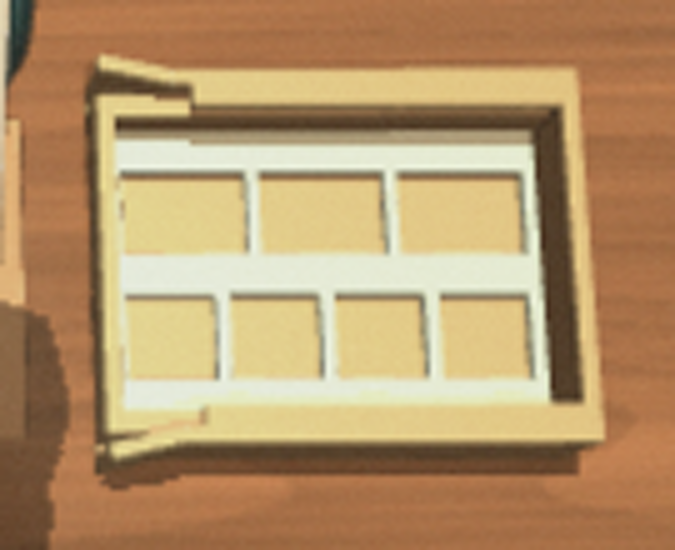

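The crop shows the pocket dividers: long ones at crop x of about 254 and 392 on row 213, short ones at about 226, 330 and 435 on row 337. The pocket rows run roughly 173-253 and 295-379.

```bash
sed -i 's#a=(yaw-cur+np.pi/2)%np.pi-np.pi/2#a=(yaw-cur+1.9)%np.pi-1.9#' h.py
python3 - <<'E'
from h import *
c=robot.read_camera("top")
o=np.array([364.6,139.6]); f=lambda L,z:ray(c,np.array(L)/5+o,z)*1000
B=np.array([538.7,-260.6]);a=-1.593;xb=np.array([np.cos(a),np.sin(a)]);yb=np.array([-xb[1],xb[0]])
for n,L in(("long sep",[[254,213],[392,213]]),("short sep",[[226,337],[330,337],[435,337]]),("rows y (top long, bot long, top sh, bot sh)",[[320,173],[320,254],[330,295],[330,380]])):
    w=f(L,.014);print(n,np.round(np.c_[(w-B)@xb,(w-B)@yb],1).tolist())
o=np.array([149.6,159.6])
for n,L in(("longM",[[125,62],[535,47],[535,170],[122,183]]),("shortM",[[78,325],[490,340],[485,463],[65,450]])):
    w=f(L,.013);print(n,np.round(w,1).tolist(),"c",w.mean(0),"len",np.linalg.norm(w[1]-w[0]),np.linalg.norm(w[2]-w[1]),"axis yaw",[np.arctan2(*(w[i]-w[j])[::-1]) for i,j in((1,0),(2,3))])
go(.5797,.2023,.15,.03)
E
```

```text
long sep [[-34.2, 29.5], [33.6, 29.7]]
short sep [[-50.2, -32.6], [0.3, -32.4], [51.2, -32.3]]
rows y (top long, bot long, top sh, bot sh) [[-0.8, 49.9], [-2.7, 8.9], [1.2, -11.6], [-0.7, -53.6]]
longM [[606.9, 366.0], [610.6, 163.3], [548.1, 162.7], [545.6, 364.5]] c [577.7796298  264.10505868] len 202.64768477725636 62.443465183320725 axis yaw [np.float64(-1.552511005066085), np.float64(-1.5580954883093856)]
shortM [[475.8, 382.3], [464.6, 183.4], [405.5, 184.9], [415.6, 385.3]] c [440.35790351 283.97261799] len 199.1594220720375 59.099450501440465 axis yaw [np.float64(-1.6269229343456355), np.float64(-1.6209972702919313)]
shift [-3.11 20.82 -0.56] spin 1.519 q6 -1.63 t 6.7
```

The pockets come out at x = 0 and ±68 mm (long) and ±25 and ±76 mm (short), matching symmetry. The moulds measure 200x60 mm as they should. Next is the long finger.

Emit:
step_arm:
  commands: [-3.1, 20.8, 0, 1.519, -3.1, 20.8, 0, 1.519, -3.1, 20.8, 0, 1.519, -3.1, 20.8, 0, 1.519, -3.1, 20.8, 0, 1.519, -3.1, 20.8, 0, 1.519, -3.1, 20.8, 0, 1.519, -3.1, 20.8, 0, 1.519, -3.1, 20.8, 0, 1.519, -3.1, 20.8, 0, 1.519]
  hand: 0.4

```text
clock: 7.7
tcp_pos: [0.5783, 0.2019, 0.1408]
orientation: [-0.001, 0.678, 0.735, -0.002]
wrist_force: [0.2, 0.9, 0.7]
width: 0.699
grasp_force: 0.0
```

Run:
```python
from h import *
c=robot.read_camera("wrist");cv2.imwrite("pics/w2.png",c["img"][...,::-1])
h=hsv(c).astype(int);H,S,V=h[...,0],h[...,1],h[...,2]
print(*rects(c,(H>20)&(H<38)&(V>120)&(S>50),.029,200),sep="\n")
go(.5797,.2023,.016,.015)
```

```text
([579.8, 210.5, 31.2, 29.5], np.float32(0.014), [322.0, 189.0], [580.0, 211.2])
([438.3, 212.7, 34.6, 32.5], np.float32(1.513), [149.0, 171.0], [438.1, 212.9])
([441.5, 259.3, 34.6, 32.2], np.float32(1.514), [148.0, 113.0], [441.4, 259.4])
([348.2, 268.7, 76.9, 41.6], np.float32(0.552), [29.0, 92.0], [349.2, 266.4])
([710.4, 286.3, 63.6, 7.0], np.float32(1.48), [502.0, 105.0], [710.0, 284.1])
([442.8, 308.9, 34.1, 31.8], np.float32(1.501), [144.0, 41.0], [443.0, 309.0])
shift [ 0.04  0.2  12.48] spin 0.059 q6 0.2 t 7.8
```

View pics/w2.png

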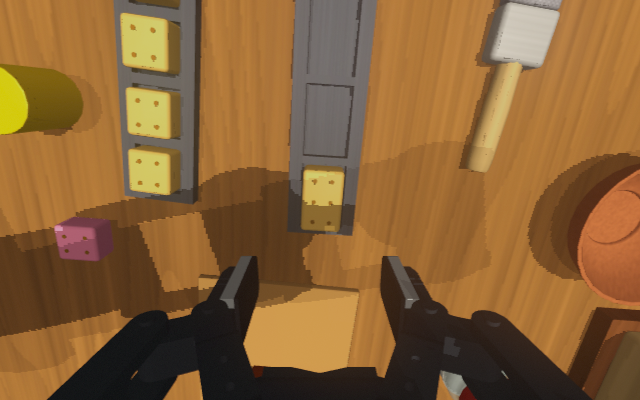

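The wrist view shows the long finger at about (323,200) in its cavity, centred between the fingers. I'll descend and grip across its width.

Emit:
step_arm:
  commands: [-0.1, 0.2, 4, 0.059, -0.1, 0.2, 8, 0.059, -0.1, 0.2, 11, 0.059, -0.1, 0.2, 12.2, 0.059, -0.1, 0.2, 12.6, 0.059, -0.1, 0.2, 12.6, 0.059]

```text
clock: 8.35
tcp_pos: [0.5815, 0.2014, 0.0178]
orientation: [0.0, 0.697, 0.717, 0.0]
wrist_force: [0.3, -0.3, 0.9]
width: 0.7
grasp_force: 0.0
```

Emit:
step_arm:
  commands: [0, 0, 0, 0, 0, 0, 0, 0, 0, 0, 0, 0, 0, 0, 0, 0, 0, 0, 0, 0]
  hand: -1
  force: 40

```text
clock: 8.85
tcp_pos: [0.5822, 0.2016, 0.0196]
orientation: [0.001, 0.697, 0.717, 0.001]
wrist_force: [-2.8, -1.1, 6.5]
width: 0.383
grasp_force: 41.0
```

Emit:
step_arm:
  commands: [0, 0, -1, 0, 0, 0, -3, 0, 0, 0, -6, 0, 0, 0, -9, 0, 0, 0, -9, 0]

```text
clock: 9.35
tcp_pos: [0.5839, 0.202, 0.1141]
orientation: [0.003, 0.697, 0.717, 0.004]
wrist_force: [0.8, 0.6, -0.3]
width: 0.387
grasp_force: 40.4
```

Run:
```python
from h import *
go(.569,-.2613,.11,-.022)
c=robot.read_camera("wrist")
h=hsv(c).astype(int);H,S,V=h[...,0],h[...,1],h[...,2]
print(*rects(c,(H>20)&(H<38)&(V>120)&(S>50),.12,200,(200,150,450,400)),sep="\n")
cv2.imwrite("pics/w3.png",c["img"][...,::-1])
```

```text
shift [-46.27  -2.81   0.26] spin 0.05 q6 0.24 t 9.3
([586.7, 216.2, 26.1, 15.5], np.float32(0.022), [328.0, 241.0], [589.0, 217.7])
```

View pics/w3.png

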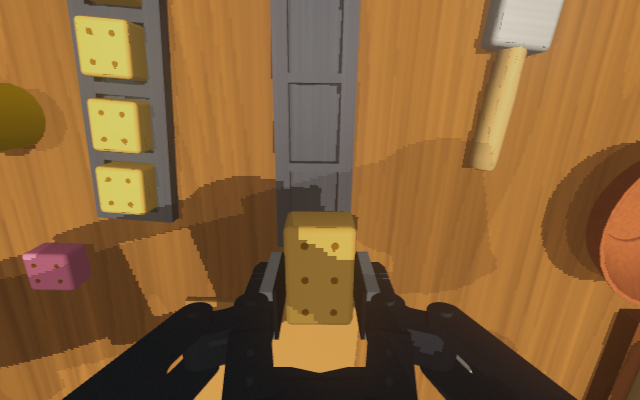

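The long finger is held squarely; its top face spans (285-357, 213-324). I'll compute its offset from the TCP.

Run:
```python
from h import *
c=robot.read_camera("wrist");s=robot.read_state()
w=ray(c,[[285,213],[357,213],[285,324],[355,324]],s["tcp_pos"][2]+.0094)*1000
print(w,w.mean(0),s["tcp_pos"],np.linalg.norm(w[0]-w[2]),np.linalg.norm(w[0]-w[1]))
```

```text
[[566.62677933 231.49152243]
 [599.1451446  232.299429  ]
 [566.27152694 171.23977268]
 [602.01470902 172.01295219]] [583.51453997 201.76091908] [0.58171029 0.20143704 0.10872659] 60.25279705101371 32.52839978258046
```

Emit:
step_arm:
  commands: [-46.2, -2.3, 0, 0.05, -46.2, -2.3, 0, 0.05, -46.2, -2.3, 0, 0.05, -46.2, -2.3, 0, 0.05, -46.2, -2.3, 0, 0.05, -46.2, -2.3, 0, 0.05, -46.2, -2.3, 0, 0.05, -46.2, -2.3, 0, 0.05, -46.2, -2.3, 0, 0.05, -46.2, -2.3, 0, 0.05]

```text
clock: 10.45
tcp_pos: [0.5696, -0.2657, 0.1056]
orientation: [-0.001, 0.716, 0.698, -0.001]
wrist_force: [1.0, 0.7, -0.4]
width: 0.386
grasp_force: 40.4
```

Emit:
step_arm:
  commands: [0, 0, 0, 0, 0, 0, 0, 0, 0, 0, 0, 0]

```text
clock: 10.75
tcp_pos: [0.5716, -0.2592, 0.107]
orientation: [-0.001, 0.714, 0.7, 0.0]
wrist_force: [0.1, 0.4, -0.2]
width: 0.385
grasp_force: 40.4
```

Run:
```python
from h import *
go(.569,-.2613,.0225,-.022)
c=robot.read_camera("wrist");s=robot.read_state();print(s["width"],s["tcp_pos"])
cv2.imwrite("pics/w4.png",c["img"][...,::-1])
```

```text
shift [-0.22 -0.25  8.45] spin 0.003 q6 -0.47 t 10.8
0.3874695011632272 [ 0.57171442 -0.25932236  0.10724608]
```

View pics/w4.png

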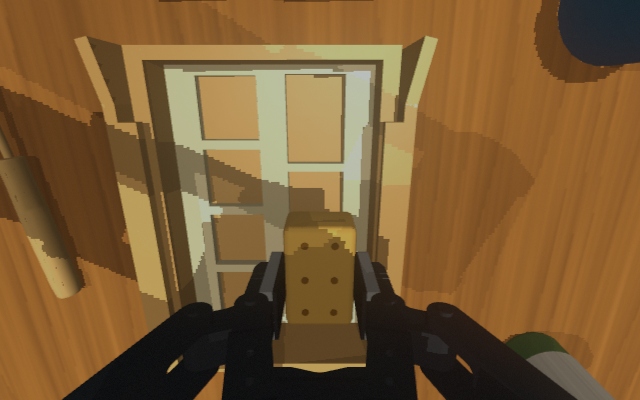

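The wrist view shows the insert beneath. The long column's divider is at about row 166 (columns 286-344), and the short dividers are at rows 145, 210 and 268. The held finger is still square. I'll cross-check the pocket positions.

Run:
```python
from h import *
c=robot.read_camera("wrist")
B=np.array([538.,-260.6]);a=-1.593;xb=np.array([np.cos(a),np.sin(a)]);yb=np.array([-xb[1],xb[0]])
def f(n,L,z=.014):
    w=ray(c,L,z)*1000;print(n,np.round(w,1).tolist(),np.round(np.c_[(w-B)@xb,(w-B)@yb],1).tolist())
f("long div (x -34, y 10 / 52)",[[286,166],[344,166]])
f("long0 far edge y10/52",[[286,75],[343,75]])
f("short0 corners (y -10 at 258, -52 at 196)",[[258,76],[196,76],[263,138],[203,140]])
f("short div x -50.6,0,50.6",[[233,145],[237,209],[240,268]])
f("rail ends -66, z60",[[135,122],[386,122]],.06)
f("outer -109/113 end z42",[[120,45],[402,45]],.042)
```

```text
long div (x -34, y 10 / 52) [[547.8, -227.7], [591.2, -228.6]] [[-33.1, 9.1], [-33.2, 52.5]]
long0 far edge y10/52 [[551.1, -164.5], [590.2, -165.3]] [[-96.4, 11.0], [-96.5, 50.1]]
short0 corners (y -10 at 258, -52 at 196) [[531.9, -164.7], [489.3, -163.8], [532.1, -206.7], [488.3, -207.3]] [[-95.7, -8.2], [-95.6, -50.8], [-53.7, -7.0], [-52.2, -50.9]]
short div x -50.6,0,50.6 [[509.8, -211.3], [507.7, -261.0], [505.0, -313.0]] [[-48.6, -29.3], [1.0, -30.3], [53.1, -31.9]]
rail ends -66, z60 [[467.1, -190.8], [611.8, -193.8]] [[-68.2, -72.5], [-68.4, 72.3]]
outer -109/113 end z42 [[457.0, -147.9], [622.9, -151.2]] [[-110.9, -83.5], [-111.2, 82.5]]
```

Emit:
step_arm:
  commands: [-0.2, -0.25, 3, 0, -0.2, -0.25, 5.5, 0, -0.2, -0.25, 7, 0, -0.2, -0.25, 7.8, 0, -0.2, -0.25, 7.8, 0, -0.2, -0.25, 7.8, 0]

```text
clock: 11.45
tcp_pos: [0.5696, -0.2632, 0.0307]
orientation: [0.001, 0.715, 0.7, 0.0]
wrist_force: [-0.1, -0.0, -0.9]
width: 0.384
grasp_force: 40.4
```

Run:
```python
from h import *
go(.569,-.2613,.0225,-.022);print(robot.read_state()["wrist_force"],robot.read_state()["tcp_pos"])
```

```text
shift [ 0.19 -0.07  0.82] spin 0.001 q6 -0.47 t 11.4
[-0.07168706 -0.02673191 -0.86660873] [ 0.56960587 -0.2632439   0.03071644]
```

Emit:
step_arm:
  commands: [0.2, -0.05, 0.5, 0, 0.2, -0.05, 0.8, 0, 0.2, -0.05, 0.8, 0]

```text
clock: 11.75
tcp_pos: [0.5686, -0.2611, 0.0217]
orientation: [0.0, 0.715, 0.699, 0.0]
wrist_force: [-0.1, 0.5, -0.4]
width: 0.38
grasp_force: 40.4
```

Emit:
step_arm:
  commands: [0, 0, 0, 0, 0, 0, 0, 0, 0, 0, 0, 0, 0, 0, 0, 0, 0, 0, -1, 0, 0, 0, -4, 0, 0, 0, -9, 0, 0, 0, -9, 0]
  hand: 0

```text
clock: 12.55
tcp_pos: [0.5718, -0.2629, 0.1211]
orientation: [0.007, 0.715, 0.699, 0.002]
wrist_force: [-0.1, 0.3, 1.3]
width: 0.502
grasp_force: 0.0
```

Run:
```python
from h import *
s=robot.read_state();print(s["tcp_pos"],s["width"])
c=robot.read_camera("wrist");h=hsv(c).astype(int);cv2.imwrite("pics/w5.png",c["img"][...,::-1])
print(h[300,320],h[240,320])
go(.437,.214,.12,-.053)
```

```text
[ 0.5718109  -0.26288058  0.1210733 ] 0.501985796206102
[ 22  87 106] [ 22  91 152]
shift [ 47.33 -14.38  -0.6 ] spin 0.031 q6 -0.47 t 12.6
```

View pics/w5.png

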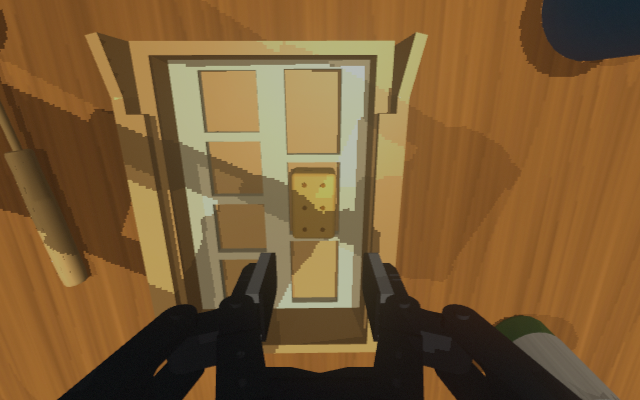

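The long finger lies in the middle pocket, with its top face at (290-338, 170-238). Next are the short ones.

Emit:
step_arm:
  commands: [47.2, -14.4, 0, 0.03, 47.2, -14.4, 0, 0.03, 47.2, -14.4, 0, 0.03, 47.2, -14.4, 0, 0.03, 47.2, -14.4, 0, 0.03, 47.2, -14.4, 0, 0.03, 47.2, -14.4, 0, 0.03, 47.2, -14.4, 0, 0.03, 47.2, -14.4, 0, 0.03, 47.2, -14.4, 0, 0.03]
  hand: 0.4

```text
clock: 13.6
tcp_pos: [0.4333, 0.2159, 0.1113]
orientation: [-0.0, 0.725, 0.689, -0.0]
wrist_force: [1.0, -0.7, 1.1]
width: 0.699
grasp_force: 0.0
```

```bash
cat > m.py <<'E'
from h import *
def look():
    c=robot.read_camera("top");h=hsv(c).astype(int);H,S,V=h[...,0],h[...,1],h[...,2]
    print("top",*rects(c,(H>20)&(H<36)&(V>90)&(S>60),.029,60,(150,150,265,262)),sep="\n")
    c=robot.read_camera("wrist");h=hsv(c).astype(int);H,S,V=h[...,0],h[...,1],h[...,2]
    print("wrist",*rects(c,(H>20)&(H<38)&(V>70)&(S>50),.029,300,(250,0,420,300)),sep="\n")
    s=robot.read_state();print(np.round(s["tcp_pos"],4),s["width"])
E
python3 -c "
from m import *
look();go(.437,.213,.019,-.053)"
```

```text
top
wrist
([438.4, 221.8, 31.3, 15.0], np.float32(-0.048), [328.0, 207.0], [438.3, 222.5])
([440.9, 259.2, 34.2, 32.1], np.float32(1.523), [329.0, 158.0], [440.7, 259.4])
([442.8, 307.1, 37.6, 35.2], np.float32(1.506), [330.0, 95.0], [443.1, 308.1])
([444.1, 344.8, 36.9, 24.4], np.float32(-0.048), [328.0, 24.0], [445.0, 345.4])
[0.4327 0.2179 0.1112] 0.6975625407125632
shift [-0.48  0.47  9.22] spin 0.007 q6 0.44 t 13.7
```

Emit:
step_arm:
  commands: [-0.5, 0.55, 3, 0, -0.5, 0.55, 6, 0, -0.5, 0.55, 8.2, 0, -0.5, 0.55, 9, 0, -0.5, 0.55, 9, 0, -0.5, 0.55, 9, 0]

```text
clock: 14.3
tcp_pos: [0.4406, 0.2087, 0.0226]
orientation: [0.0, 0.725, 0.689, 0.001]
wrist_force: [-0.4, -0.2, 0.6]
width: 0.699
grasp_force: 0.0
```

```bash
python3 -c "
from h import *
go(.438,.2125,.019,-.053)"
```

```text
shift [ 0.37 -0.28  0.36] spin 0.001 q6 0.42 t 14.3
```

Emit:
step_arm:
  commands: [0.35, -0.25, 0.2, 0, 0.35, -0.25, 0.3, 0, 0.35, -0.25, 0.3, 0]

```text
clock: 14.6
tcp_pos: [0.4377, 0.2125, 0.0189]
orientation: [0.0, 0.725, 0.689, 0.0]
wrist_force: [0.1, -0.4, -0.7]
width: 0.697
grasp_force: 0.0
```

Emit:
step_arm:
  commands: [0, 0, 0, 0, 0, 0, 0, 0, 0, 0, 0, 0, 0, 0, 0, 0, 0, 0, 0, 0]
  hand: -1

```text
clock: 15.1
tcp_pos: [0.4379, 0.2124, 0.0189]
orientation: [0.0, 0.725, 0.689, 0.0]
wrist_force: [0.3, 0.1, 3.7]
width: 0.381
grasp_force: 40.3
```

Emit:
step_arm:
  commands: [0, 0, -1, 0, 0, 0, -3, 0, 0, 0, -6, 0, 0, 0, -9, 0, 0, 0, -9, 0, 0, 0, -9, 0]

```text
clock: 15.7
tcp_pos: [0.4377, 0.2123, 0.109]
orientation: [0.0, 0.725, 0.689, 0.001]
wrist_force: [-1.0, 0.2, -1.6]
width: 0.384
grasp_force: 39.9
```

```bash
python3 -c "
from m import *
go(.5063,-.3359,.11,-.022);c=robot.read_camera('wrist');h=hsv(c).astype(int);H,S,V=h[...,0],h[...,1],h[...,2]
z=robot.read_state()['tcp_pos'][2]+.010
print(robot.read_state()['tcp_pos'],*rects(c,(H>18)&(H<38)&(V>60)&(S>50),z,400,(270,150,375,400)),sep='\n')"
```

```text
shift [-54.39   9.68  -0.12] spin -0.03 q6 0.43 t 15.7
[0.4370833  0.21207541 0.10786969]
([438.2, 216.4, 43.0, 33.1], np.float32(1.517), [317.0, 262.0], [438.2, 216.3])
([440.6, 266.4, 21.2, 9.4], np.float32(-0.053), [319.0, 161.0], [440.6, 266.5])
```

Emit:
step_arm:
  commands: [-54.4, 9.7, 0, -0.03, -54.4, 9.7, 0, -0.03, -54.4, 9.7, 0, -0.03, -54.4, 9.7, 0, -0.03, -54.4, 9.7, 0, -0.03, -54.4, 9.7, 0, -0.03, -54.4, 9.7, 0, -0.03, -54.4, 9.7, 0, -0.03, -54.4, 9.7, 0, -0.03, -54.4, 9.7, 0, -0.03]

```text
clock: 16.75
tcp_pos: [0.4989, -0.2855, 0.1066]
orientation: [-0.002, 0.715, 0.699, -0.0]
wrist_force: [1.3, 0.8, -0.1]
width: 0.384
grasp_force: 39.9
```

Emit:
step_arm:
  commands: [0, 0, 0, 0, 0, 0, 0, 0, 0, 0, 0, 0]

```text
clock: 17.05
tcp_pos: [0.4994, -0.2827, 0.1073]
orientation: [-0.001, 0.714, 0.7, -0.0]
wrist_force: [0.7, -0.4, 0.3]
width: 0.385
grasp_force: 39.9
```

```bash
python3 -c "
from h import *
go(.5063,-.3359,.0215,-.022)"
```

```text
shift [-5.32  0.82  8.57] spin 0.001 q6 -0.56 t 17.1
```

Emit:
step_arm:
  commands: [-3, 0.8, 0, 0, -5.3, 0.8, 0, 0, -5.3, 0.8, 1, 0, -5.3, 0.8, 4, 0, -5.3, 0.8, 6, 0, -5.3, 0.8, 7, 0, -5.3, 0.8, 7.3, 0, -5.3, 0.8, 7.3, 0]

```text
clock: 17.85
tcp_pos: [0.507, -0.3364, 0.0358]
orientation: [0.0, 0.714, 0.7, 0.0]
wrist_force: [0.1, 1.3, -0.0]
width: 0.388
grasp_force: 40.0
```

```bash
python3 -c "
from h import *
go(.5063,-.3359,.0215,-.022)"
```

```text
shift [ 0.05 -0.07  1.43] spin 0.001 q6 -0.63 t 17.9
```

Emit:
step_arm:
  commands: [0, 0, 0.8, 0, 0, 0, 1.4, 0, 0, 0, 1.4, 0]

```text
clock: 18.15
tcp_pos: [0.5067, -0.337, 0.0212]
orientation: [0.0, 0.715, 0.699, 0.0]
wrist_force: [-0.2, -0.5, 0.5]
width: 0.383
grasp_force: 40.0
```

Emit:
step_arm:
  commands: [0, 0, 0, 0, 0, 0, 0, 0, 0, 0, 0, 0, 0, 0, 0, 0, 0, 0, -1, 0, 0, 0, -4, 0, 0, 0, -9, 0, 0, 0, -9, 0]
  hand: 0

```text
clock: 18.95
tcp_pos: [0.5098, -0.3393, 0.1209]
orientation: [0.007, 0.715, 0.699, 0.001]
wrist_force: [0.6, -1.1, 0.3]
width: 0.5
grasp_force: 0.0
```

```bash
cat >> m.py <<'E'
B=np.array([538.3,-260.6]);a=-1.593;xb=np.array([np.cos(a),np.sin(a)]);yb=np.array([-xb[1],xb[0]])
def inbox():
    c=robot.read_camera("wrist");h=hsv(c).astype(int);H,S,V=h[...,0],h[...,1],h[...,2]
    cv2.imwrite("pics/last.png",c["img"][...,::-1])
    C=[B+yb*-30.5+xb*s for s in(-76,-25.3,25.3,76)]+[B+yb*31]
    for i,p in enumerate(C): # mean colour where a finger's top would be against a floor
        u=proj(c,[*(p/1e3),.031])[0].astype(int)
        if 5<u[0]<635 and 5<u[1]<395: print(i,u,h[u[1]-3:u[1]+4,u[0]-3:u[0]+4].mean((0,1)).round())
E
python3 -c "
from m import *
print(robot.read_state()['tcp_pos']);inbox();go(.4405,.2595,.11,-.053)"
```

```text
[ 0.5097818  -0.33930192  0.12085666]
1 [311  56] [ 21. 103. 191.]
2 [312 134] [ 19. 118. 191.]
3 [312 201] [ 21. 151. 164.]
4 [400  96] [ 26. 120. 190.]
shift [59.64 -8.11  0.32] spin 0.031 q6 -0.63 t 19.0
```

Emit:
step_arm:
  commands: [59.5, -8, 0, 0.03, 59.5, -8, 0, 0.03, 59.5, -8, 0, 0.03, 59.5, -8, 0, 0.03, 59.5, -8, 0, 0.03, 59.5, -8, 0, 0.03, 59.5, -8, 0, 0.03, 59.5, -8, 0, 0.03, 59.5, -8, 0, 0.03, 59.5, -8, 0, 0.03]
  hand: 0.4

```text
clock: 20.0
tcp_pos: [0.4498, 0.1617, 0.1113]
orientation: [-0.0, 0.725, 0.689, -0.0]
wrist_force: [1.6, 0.3, -0.0]
width: 0.703
grasp_force: 0.0
```

Emit:
step_arm:
  commands: [0, 0, 0, 0, 0, 0, 0, 0]

```text
clock: 20.2
tcp_pos: [0.4502, 0.1606, 0.111]
orientation: [-0.0, 0.724, 0.69, -0.0]
wrist_force: [-0.9, 0.3, 0.8]
width: 0.699
grasp_force: 0.0
```

```bash
python3 -c "
from m import *
look();go(.4405,.2595,.019,-.053)"
```

```text
top
([438.6, 260.9, 33.8, 30.7], np.float32(0.028), [214.0, 238.0], [439.8, 259.7])
([443.3, 359.3, 34.4, 33.2], np.float32(1.551), [172.0, 237.0], [443.7, 359.2])
wrist
([441.6, 259.3, 34.8, 34.6], np.float32(-0.052), [297.0, 63.0], [441.0, 259.7])
([442.0, 290.4, 33.3, 11.9], np.float32(-0.052), [295.0, 10.0], [441.5, 290.7])
[0.4507 0.159  0.1111] 0.6976253222482347
shift [ 9.99 -1.54  9.21] spin 0.001 q6 0.31 t 20.3
```

Emit:
step_arm:
  commands: [4, -0.6, 0, 0, 8, -1.2, 0, 0, 9.8, -1.5, 0, 0, 9.8, -1.5, 2, 0, 9.8, -1.5, 5, 0, 9.8, -1.5, 7, 0, 9.8, -1.5, 8, 0, 9.8, -1.5, 8.3, 0, 9.8, -1.5, 8.3, 0]

```text
clock: 21.2
tcp_pos: [0.4414, 0.258, 0.0289]
orientation: [0.0, 0.726, 0.688, 0.0]
wrist_force: [0.2, -0.1, -0.2]
width: 0.702
grasp_force: 0.0
```

```bash
python3 -c "
from h import *
go(.4408,.2595,.019,-.053)"
```

```text
shift [ 0.15 -0.07  0.99] spin 0.0 q6 0.51 t 21.2
```

Emit:
step_arm:
  commands: [0.15, -0.05, 0.5, 0, 0.15, -0.05, 1, 0, 0.15, -0.05, 1, 0]

```text
clock: 21.5
tcp_pos: [0.4402, 0.26, 0.0181]
orientation: [-0.0, 0.725, 0.689, -0.0]
wrist_force: [0.3, 0.2, -0.0]
width: 0.701
grasp_force: 0.0
```

Emit:
step_arm:
  commands: [0, 0, 0, 0, 0, 0, 0, 0, 0, 0, 0, 0, 0, 0, 0, 0, 0, 0, 0, 0]
  hand: -1

```text
clock: 22.0
tcp_pos: [0.4407, 0.2602, 0.0189]
orientation: [0.0, 0.725, 0.689, 0.0]
wrist_force: [-0.5, -0.0, 3.5]
width: 0.387
grasp_force: 40.2
```

Emit:
step_arm:
  commands: [0, 0, -1, 0, 0, 0, -3, 0, 0, 0, -6, 0, 0, 0, -9, 0, 0, 0, -9, 0, 0, 0, -9, 0]

```text
clock: 22.6
tcp_pos: [0.4405, 0.2601, 0.1091]
orientation: [0.0, 0.725, 0.689, 0.001]
wrist_force: [-0.1, 0.0, -1.3]
width: 0.384
grasp_force: 39.8
```

```bash
python3 -c "
from m import *
go(.5074,-.2852,.11,-.022)"
```

```text
shift [-54.11   9.49  -0.12] spin -0.03 q6 0.51 t 22.6
```

Emit:
step_arm:
  commands: [-54.1, 9.5, 0, -0.03, -54.1, 9.5, 0, -0.03, -54.1, 9.5, 0, -0.03, -54.1, 9.5, 0, -0.03, -54.1, 9.5, 0, -0.03, -54.1, 9.5, 0, -0.03, -54.1, 9.5, 0, -0.03, -54.1, 9.5, 0, -0.03, -54.1, 9.5, 0, -0.03, -54.1, 9.5, 0, -0.03]

```text
clock: 23.6
tcp_pos: [0.5004, -0.2379, 0.1067]
orientation: [-0.001, 0.715, 0.699, -0.0]
wrist_force: [0.7, 0.9, 0.3]
width: 0.382
grasp_force: 39.9
```

Emit:
step_arm:
  commands: [0, 0, 0, 0, 0, 0, 0, 0, 0, 0, 0, 0]

```text
clock: 23.9
tcp_pos: [0.5009, -0.235, 0.1073]
orientation: [-0.001, 0.714, 0.7, -0.0]
wrist_force: [-0.3, 0.0, -0.1]
width: 0.388
grasp_force: 39.9
```

```bash
python3 -c "
from h import *
go(.5074,-.2852,.0215,-.022)"
```

```text
shift [-5.02  0.77  8.57] spin 0.001 q6 -0.48 t 23.9
```

Emit:
step_arm:
  commands: [-3, 0.75, 0, 0, -5, 0.75, 0, 0, -5, 0.75, 1, 0, -5, 0.75, 4, 0, -5, 0.75, 6, 0, -5, 0.75, 7, 0, -5, 0.75, 7.3, 0, -5, 0.75, 7.3, 0]

```text
clock: 24.7
tcp_pos: [0.508, -0.2861, 0.0357]
orientation: [0.0, 0.715, 0.7, 0.0]
wrist_force: [-0.6, 0.2, -1.1]
width: 0.387
grasp_force: 39.9
```

```bash
python3 -c "
from h import *
go(.5074,-.2852,.0215,-.022);print(robot.read_state()['width'])"
```

```text
shift [ 0.08 -0.06  1.42] spin 0.001 q6 -0.56 t 24.7
0.3865653213115361
```

Emit:
step_arm:
  commands: [0.1, 0, 0.8, 0, 0.1, 0, 1.4, 0, 0.1, 0, 1.4, 0]

```text
clock: 25.0
tcp_pos: [0.5079, -0.2854, 0.0213]
orientation: [0.0, 0.715, 0.699, 0.0]
wrist_force: [0.4, -0.3, 0.1]
width: 0.383
grasp_force: 39.9
```

Emit:
step_arm:
  commands: [0, 0, 0, 0, 0, 0, 0, 0, 0, 0, 0, 0, 0, 0, 0, 0, 0, 0, -1, 0, 0, 0, -4, 0, 0, 0, -9, 0, 0, 0, -9, 0]
  hand: 0

```text
clock: 25.8
tcp_pos: [0.5111, -0.2875, 0.1205]
orientation: [0.007, 0.715, 0.699, 0.002]
wrist_force: [0.2, 0.7, 0.9]
width: 0.5
grasp_force: 0.0
```

```bash
python3 -c "
from m import *
print(robot.read_state()['tcp_pos']);go(.4425,.3085,.11,-.053)"
```

```text
[ 0.51105007 -0.28747641  0.12046962]
shift [59.44 -8.15  0.51] spin 0.031 q6 -0.55 t 25.8
```

Emit:
step_arm:
  commands: [59.3, -8, 0, 0.03, 59.3, -8, 0, 0.03, 59.3, -8, 0, 0.03, 59.3, -8, 0, 0.03, 59.3, -8, 0, 0.03, 59.3, -8, 0, 0.03, 59.3, -8, 0, 0.03, 59.3, -8, 0, 0.03, 59.3, -8, 0, 0.03, 59.3, -8, 0, 0.03]
  hand: 0.4

```text
clock: 26.8
tcp_pos: [0.4514, 0.2136, 0.1126]
orientation: [0.0, 0.725, 0.689, 0.001]
wrist_force: [1.4, -0.2, -1.0]
width: 0.697
grasp_force: 0.0
```

Emit:
step_arm:
  commands: [0, 0, 0, 0, 0, 0, 0, 0]

```text
clock: 27.0
tcp_pos: [0.4516, 0.2123, 0.1121]
orientation: [0.0, 0.724, 0.69, 0.0]
wrist_force: [0.1, -1.0, 0.6]
width: 0.698
grasp_force: 0.0
```

```bash
python3 -c "
from m import *
look();go(.4425,.3085,.019,-.053)"
```

```text
top
([441.1, 311.8, 34.1, 30.8], np.float32(1.551), [192.0, 238.0], [440.3, 312.5])
wrist
([443.8, 307.1, 38.2, 35.6], np.float32(1.515), [300.0, 75.0], [442.5, 308.1])
([445.1, 340.3, 36.3, 15.9], np.float32(-0.052), [304.0, 13.0], [444.5, 340.4])
[0.452  0.2106 0.1118] 0.6995624372768753
shift [ 9.72 -1.47  9.28] spin 0.001 q6 0.41 t 27.1
```

Emit:
step_arm:
  commands: [4, -0.6, 0, 0, 8, -1.2, 0, 0, 9.5, -1.4, 0, 0, 9.5, -1.4, 2, 0, 9.5, -1.4, 5, 0, 9.5, -1.4, 7, 0, 9.5, -1.4, 8, 0, 9.5, -1.4, 8.3, 0, 9.5, -1.4, 8.3, 0]

```text
clock: 28.0
tcp_pos: [0.4432, 0.3066, 0.0291]
orientation: [0.0, 0.725, 0.688, 0.0]
wrist_force: [0.8, 1.2, 1.2]
width: 0.697
grasp_force: 0.0
```

```bash
python3 -c "
from h import *
go(.4427,.3083,.019,-.053)"
```

```text
shift [ 0.17 -0.06  1.01] spin 0.0 q6 0.59 t 28.0
```

Target pocket s=-25.3: (0.5086,-0.2346).

Emit:
step_arm:
  commands: [0.15, -0.05, 0.5, 0, 0.15, -0.05, 1, 0, 0.15, -0.05, 1, 0]

```text
clock: 28.3
tcp_pos: [0.4419, 0.3085, 0.0181]
orientation: [-0.0, 0.725, 0.689, -0.0]
wrist_force: [-0.6, 0.1, -0.5]
width: 0.703
grasp_force: 0.0
```

Emit:
step_arm:
  commands: [0, 0, 0, 0, 0, 0, 0, 0, 0, 0, 0, 0, 0, 0, 0, 0, 0, 0, 0, 0]
  hand: -1

```text
clock: 28.8
tcp_pos: [0.4425, 0.3088, 0.0189]
orientation: [0.0, 0.725, 0.689, 0.0]
wrist_force: [0.6, 0.4, 3.3]
width: 0.386
grasp_force: 40.1
```

Emit:
step_arm:
  commands: [0, 0, -1, 0, 0, 0, -3, 0, 0, 0, -6, 0, 0, 0, -9, 0, 0, 0, -9, 0, 0, 0, -9, 0]

```text
clock: 29.4
tcp_pos: [0.4423, 0.3086, 0.1092]
orientation: [0.0, 0.725, 0.689, 0.001]
wrist_force: [-0.5, -0.5, -1.2]
width: 0.384
grasp_force: 39.8
```

```bash
python3 -c "
from m import *
go(.5086,-.2346,.11,-.022)"
```

```text
shift [-53.91   9.42  -0.11] spin -0.03 q6 0.59 t 29.4
```

Emit:
step_arm:
  commands: [-53.9, 9.4, 0, -0.03, -53.9, 9.4, 0, -0.03, -53.9, 9.4, 0, -0.03, -53.9, 9.4, 0, -0.03, -53.9, 9.4, 0, -0.03, -53.9, 9.4, 0, -0.03, -53.9, 9.4, 0, -0.03, -53.9, 9.4, 0, -0.03, -53.9, 9.4, 0, -0.03, -53.9, 9.4, 0, -0.03]

```text
clock: 30.4
tcp_pos: [0.5015, -0.1895, 0.1068]
orientation: [-0.001, 0.715, 0.699, -0.0]
wrist_force: [0.1, 0.5, 0.6]
width: 0.384
grasp_force: 39.8
```

Emit:
step_arm:
  commands: [0, 0, 0, 0, 0, 0, 0, 0, 0, 0, 0, 0]

```text
clock: 30.7
tcp_pos: [0.502, -0.1866, 0.1074]
orientation: [-0.001, 0.714, 0.7, -0.0]
wrist_force: [-0.6, -0.5, 0.2]
width: 0.384
grasp_force: 39.9
```

```bash
python3 -c "
from h import *
go(.5086,-.2346,.0215,-.022)"
```

```text
shift [-4.8   0.77  8.58] spin 0.001 q6 -0.4 t 30.7
```

Emit:
step_arm:
  commands: [-3, 0.75, 0, 0, -4.8, 0.75, 0, 0, -4.8, 0.75, 1, 0, -4.8, 0.75, 4, 0, -4.8, 0.75, 6, 0, -4.8, 0.75, 7, 0, -4.8, 0.75, 7.3, 0, -4.8, 0.75, 7.3, 0]

```text
clock: 31.5
tcp_pos: [0.5092, -0.2355, 0.0356]
orientation: [-0.0, 0.715, 0.7, 0.0]
wrist_force: [0.3, -0.0, 0.0]
width: 0.381
grasp_force: 39.9
```

```bash
python3 -c "
from h import *
go(.5086,-.2346,.0215,-.022);print(robot.read_state()['width'])"
```

```text
shift [ 0.09 -0.06  1.41] spin 0.001 q6 -0.48 t 31.5
0.3810435706127992
```

Emit:
step_arm:
  commands: [0.1, 0, 0.8, 0, 0.1, 0, 1.4, 0, 0.1, 0, 1.4, 0]

```text
clock: 31.8
tcp_pos: [0.5091, -0.2349, 0.0212]
orientation: [0.0, 0.715, 0.699, 0.0]
wrist_force: [1.4, -0.1, 0.3]
width: 0.39
grasp_force: 39.9
```

Emit:
step_arm:
  commands: [0, 0, 0, 0, 0, 0, 0, 0, 0, 0, 0, 0, 0, 0, 0, 0, 0, 0, -1, 0, 0, 0, -4, 0, 0, 0, -9, 0, 0, 0, -9, 0]
  hand: 0

```text
clock: 32.6
tcp_pos: [0.5124, -0.2368, 0.1202]
orientation: [0.007, 0.715, 0.699, 0.002]
wrist_force: [1.1, -0.2, 1.2]
width: 0.5
grasp_force: 0.0
```

```bash
python3 -c "
from m import *
print(robot.read_state()['tcp_pos']);go(.4445,.357,.11,-.053)"
```

```text
[ 0.5124445  -0.23675063  0.1202197 ]
shift [59.22 -8.08  0.55] spin 0.031 q6 -0.48 t 32.6
```

Emit:
step_arm:
  commands: [59, -8, 0, 0.03, 59, -8, 0, 0.03, 59, -8, 0, 0.03, 59, -8, 0, 0.03, 59, -8, 0, 0.03, 59, -8, 0, 0.03, 59, -8, 0, 0.03, 59, -8, 0, 0.03, 59, -8, 0, 0.03, 59, -8, 0, 0.03]
  hand: 0.4

```text
clock: 33.6
tcp_pos: [0.4523, 0.264, 0.1126]
orientation: [0.0, 0.725, 0.689, 0.001]
wrist_force: [1.3, -0.8, -0.5]
width: 0.7
grasp_force: 0.0
```

Emit:
step_arm:
  commands: [0, 0, 0, 0, 0, 0, 0, 0]

```text
clock: 33.8
tcp_pos: [0.4524, 0.2627, 0.112]
orientation: [0.0, 0.724, 0.689, 0.0]
wrist_force: [0.4, 0.0, -0.1]
width: 0.699
grasp_force: 0.0
```

```bash
python3 -c "
from m import *
look();go(.4445,.357,.019,-.053)"
```

```text
top
([440.4, 359.7, 36.0, 26.3], np.float32(1.428), [171.0, 239.0], [439.4, 360.2])
wrist
([446.0, 354.4, 37.3, 35.1], np.float32(1.519), [300.0, 82.0], [444.9, 355.5])
[0.4529 0.261  0.1118] 0.6990924514055545
shift [ 9.54 -1.34  9.28] spin 0.001 q6 0.5 t 33.9
```

Emit:
step_arm:
  commands: [4, -0.6, 0, 0, 8, -1.2, 0, 0, 9.3, -1.3, 0, 0, 9.3, -1.3, 2, 0, 9.3, -1.3, 5, 0, 9.3, -1.3, 7, 0, 9.3, -1.3, 8, 0, 9.3, -1.3, 8.3, 0, 9.3, -1.3, 8.3, 0]

```text
clock: 34.8
tcp_pos: [0.4451, 0.355, 0.0291]
orientation: [0.0, 0.725, 0.688, 0.0]
wrist_force: [-0.2, -0.4, 0.5]
width: 0.7
grasp_force: 0.0
```

```bash
python3 -c "
from h import *
go(.445,.356,.019,-.053)"
```

```text
shift [ 0.1  -0.01  1.01] spin 0.0 q6 0.66 t 34.8
```

Target pocket s=-76: (0.5097,-0.1839).

Emit:
step_arm:
  commands: [0.05, 0, 0.5, 0, 0.05, 0, 1, 0, 0.05, 0, 1, 0]

```text
clock: 35.1
tcp_pos: [0.4442, 0.3558, 0.018]
orientation: [-0.0, 0.725, 0.689, -0.0]
wrist_force: [0.6, -0.0, -0.8]
width: 0.701
grasp_force: 0.0
```

Emit:
step_arm:
  commands: [0, 0, 0, 0, 0, 0, 0, 0, 0, 0, 0, 0, 0, 0, 0, 0, 0, 0, 0, 0]
  hand: -1

```text
clock: 35.6
tcp_pos: [0.4447, 0.3562, 0.019]
orientation: [0.0, 0.725, 0.689, 0.001]
wrist_force: [0.7, 0.2, 5.1]
width: 0.383
grasp_force: 40.1
```

Emit:
step_arm:
  commands: [0, 0, -1, 0, 0, 0, -3, 0, 0, 0, -6, 0, 0, 0, -9, 0, 0, 0, -9, 0, 0, 0, -9, 0]

```text
clock: 36.2
tcp_pos: [0.4446, 0.356, 0.1092]
orientation: [0.0, 0.725, 0.689, 0.001]
wrist_force: [0.1, -0.3, -1.2]
width: 0.385
grasp_force: 39.8
```

```bash
python3 -c "
from m import *
go(.5097,-.1839,.11,-.022)"
```

```text
shift [-53.58   9.29  -0.11] spin -0.03 q6 0.66 t 36.2
```

Emit:
step_arm:
  commands: [-53.5, 9.3, 0, -0.03, -53.5, 9.3, 0, -0.03, -53.5, 9.3, 0, -0.03, -53.5, 9.3, 0, -0.03, -53.5, 9.3, 0, -0.03, -53.5, 9.3, 0, -0.03, -53.5, 9.3, 0, -0.03, -53.5, 9.3, 0, -0.03, -53.5, 9.3, 0, -0.03, -53.5, 9.3, 0, -0.03]

```text
clock: 37.2
tcp_pos: [0.5035, -0.1422, 0.1069]
orientation: [-0.001, 0.715, 0.699, -0.001]
wrist_force: [0.5, 0.4, -0.2]
width: 0.383
grasp_force: 39.8
```

Emit:
step_arm:
  commands: [0, 0, 0, 0, 0, 0, 0, 0, 0, 0, 0, 0]

```text
clock: 37.5
tcp_pos: [0.504, -0.1393, 0.1074]
orientation: [-0.001, 0.714, 0.7, -0.0]
wrist_force: [0.3, 0.4, 0.0]
width: 0.379
grasp_force: 39.9
```

```bash
python3 -c "
from h import *
go(.5097,-.1839,.0215,-.022);c=robot.read_camera('wrist');cv2.imwrite('pics/w6.png',c['img'][...,::-1])"
```

```text
shift [-4.45  0.68  8.58] spin 0.001 q6 -0.32 t 37.5
```

View pics/w6.png

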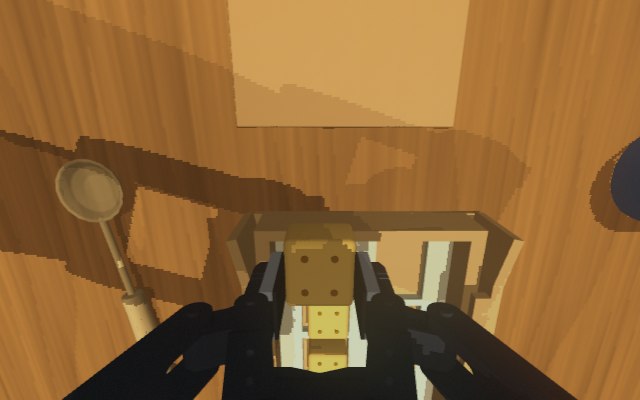

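The fourth short finger is held squarely, with its top face at (285-353, 225-305). Two placed ones are visible behind it, at about (327,322) and (328,363), and the lid lies straight ahead.

Emit:
step_arm:
  commands: [-3, 0.65, 0, 0, -4.4, 0.65, 0, 0, -4.4, 0.65, 1, 0, -4.4, 0.65, 4, 0, -4.4, 0.65, 6, 0, -4.4, 0.65, 7, 0, -4.4, 0.65, 7.3, 0, -4.4, 0.65, 7.3, 0]

```text
clock: 38.35
tcp_pos: [0.5102, -0.1841, 0.0356]
orientation: [-0.0, 0.715, 0.7, 0.0]
wrist_force: [-0.2, -0.6, -0.3]
width: 0.384
grasp_force: 39.9
```

```bash
python3 -c "
from h import *
go(.5097,-.1839,.0215,-.022);print(robot.read_state()['width'])"
```

```text
shift [ 0.02 -0.05  1.41] spin 0.001 q6 -0.39 t 38.4
0.3842951260967417
```

Emit:
step_arm:
  commands: [0, 0, 0.8, 0, 0, 0, 1.4, 0, 0, 0, 1.4, 0]

```text
clock: 38.65
tcp_pos: [0.5101, -0.1846, 0.0212]
orientation: [0.0, 0.715, 0.699, 0.0]
wrist_force: [-0.6, -0.3, -0.0]
width: 0.386
grasp_force: 39.9
```

Emit:
step_arm:
  commands: [0, 0, 0, 0, 0, 0, 0, 0, 0, 0, 0, 0, 0, 0, 0, 0, 0, 0, -1, 0, 0, 0, -4, 0, 0, 0, -9, 0, 0, 0, -13, 0, 0, 0, -13, 0]
  hand: 0

```text
clock: 39.55
tcp_pos: [0.513, -0.1858, 0.1597]
orientation: [0.006, 0.715, 0.699, 0.003]
wrist_force: [0.4, -0.7, 0.4]
width: 0.5
grasp_force: 0.0
```

Emit:
step_arm:
  commands: [17.8, 3, 0, -1.57, 17.8, 3, 0, -1.57, 17.8, 3, 0, -1.57, 17.8, 3, 0, -1.57, 17.8, 3, 0, -1.57, 17.8, 3, 0, -1.57, 17.8, 3, 0, -1.57, 17.8, 3, 0, -1.57, 17.8, 3, 0, -1.57, 17.8, 3, 0, -1.57]
  hand: 0.8

```text
clock: 40.55
tcp_pos: [0.5437, -0.0073, 0.1514]
orientation: [-0.0, 0.043, 0.999, 0.0]
wrist_force: [-0.0, -0.2, 0.6]
width: 0.901
grasp_force: 0.0
```

```bash
python3 -c "
from m import *
c=robot.read_camera('top');a=cv2.resize(c['img'][140:250,365:500,::-1],None,fx=4,fy=4,interpolation=cv2.INTER_CUBIC)
w=robot.read_camera('wrist');cv2.imwrite('pics/f1.png',np.vstack([a[:240],np.zeros((10,540,3),np.uint8),cv2.resize(w['img'][...,::-1],(540,338))]))
h=hsv(w).astype(int);H,S,V=h[...,0],h[...,1],h[...,2]
print('rib',*rects(w,((H<8)|(H>172))&(S>120),.035,150,(220,60,420,300)),sep='\n')
go(.5436,-.0056,.0135,1.549)"
```

```text
rib
shift [ 0.03  0.16 13.8 ] spin -0.069 q6 -1.56 t 40.6
```

View pics/f1.png

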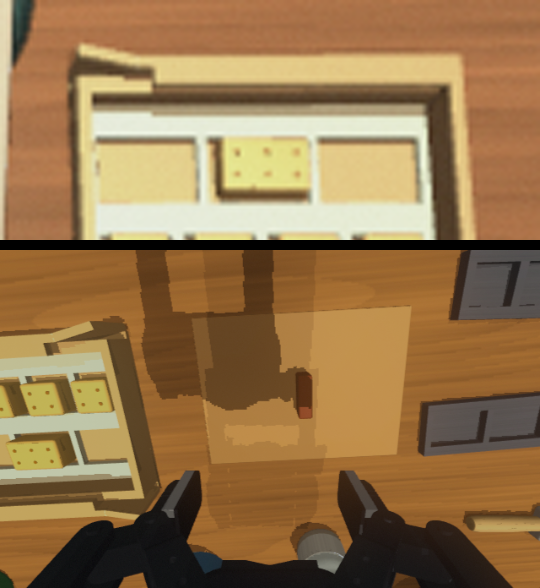

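All five fingers sit in their pockets. The lid has been knocked: its rib now appears at composite (304,395), about 3 cm further left of the robot. I'll measure the lid from its corners, composite (192,318), (411,307), (400,455) and (212,463).

```bash
python3 -c "
from m import *
w=robot.read_camera('wrist');k=640/540
f=lambda L:np.c_[np.array(L)[:,0]*k,(np.array(L)[:,1]-250)*400/338.]
p=ray(w,f([[192,318],[411,307],[400,455],[212,463]]),.008)*1000
print(np.round(p,1).tolist(),p.mean(0));e=[p[1]-p[0],p[2]-p[3],p[0]-p[3],p[1]-p[2]];print([(round(float(np.hypot(*v))),round(float(np.arctan2(v[1],v[0])),3)) for v in e])
im=w['img'].astype(int);m=(im[...,0]-im[...,1]*1.9>0)&(im[...,0]>40)
print('rib35',*rects(w,m,.035,100,(300,120,420,230)),sep='\n')
print('rib08',*rects(w,m,.008,100,(300,120,420,230)),sep='\n')
c=robot.read_camera('top');h=hsv(c).astype(int);H,S,V=h[...,0],h[...,1],h[...,2]
B=np.array([538.3,-260.6])
for r in rects(c,(H>26)&(H<36)&(V>150)&(S>60),.031,60,(375,150,490,235)):
    q=np.array(r[0][:2])-B;print(np.round([q@xb,q@yb],1),r)
"
```

```text
[[443.2, -76.0], [453.0, 139.4], [612.5, 138.2], [602.6, -81.5]] [527.85700972  30.02962156]
[(216, 1.525), (220, 1.526), (159, 3.107), (159, 3.134)]
rib35
([542.0, 27.7, 12.7, 11.6], np.float32(1.513), [361.0, 191.0], [542.4, 27.2])
rib08
([550.2, 30.7, 14.0, 12.8], np.float32(1.513), [361.0, 191.0], [550.6, 30.1])
[ 75.3 -29. ] ([507.6, -335.2, 30.6, 26.8], np.float32(1.551), [464.0, 204.0], [506.6, -334.0])
[ 24.6 -29.2] ([508.6, -284.5, 31.0, 26.8], np.float32(1.551), [442.0, 205.0], [507.9, -283.3])
[-27.4 -29.3] ([509.6, -232.6, 30.8, 26.8], np.float32(1.551), [421.0, 204.0], [509.5, -232.9])
[-77.7 -29.4] ([510.6, -182.3, 31.5, 26.8], np.float32(1.551), [400.0, 205.0], [510.6, -182.9])
[ 0.5 30. ] ([568.3, -261.8, 48.9, 27.4], np.float32(1.551), [431.0, 180.0], [568.1, -261.5])
```

The fingers are all within about 2 mm of their pocket centres. The lid was knocked to about (0.528, 0.030), and its 218x159 mm size checks out. I'll align with it.

```bash
python3 -c "
from h import *
go(.528,.030,.12,1.5255)"
```

```text
shift [1.93 3.56 3.15] spin -0.051 q6 -1.56 t 40.8
```

Emit:
step_arm:
  commands: [1.9, 3.55, 3, -0.05, 1.9, 3.55, 3, -0.05, 1.9, 3.55, 3, -0.05, 1.9, 3.55, 3, -0.05, 1.9, 3.55, 3, -0.05]
  hand: 1

```text
clock: 41.25
tcp_pos: [0.5291, 0.0292, 0.1226]
orientation: [0.001, 0.022, 1.0, -0.0]
wrist_force: [0.2, 0.0, -0.3]
width: 1.005
grasp_force: 0.0
```

```bash
python3 -c "
from h import *
w=robot.read_camera('wrist');cv2.imwrite('pics/w7.png',w['img'][...,::-1]);go(.528,.030,.0135,1.5255)"
```

```text
shift [ 0.12  0.07 10.89] spin 0.001 q6 -1.54 t 41.3
```

View pics/w7.png

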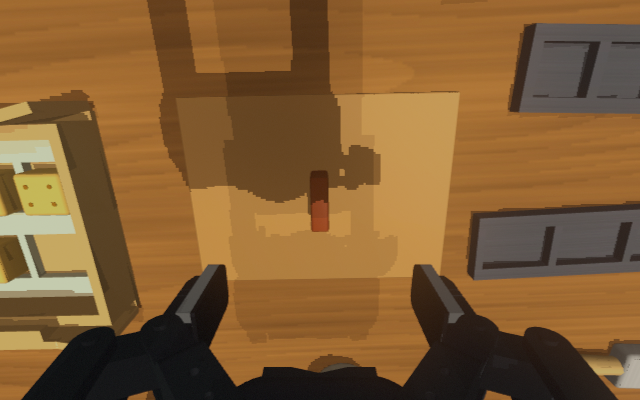

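The wrist view shows the rib centred at about (319,200). The lid corners are at about (176,97), (460,92), (441,277) and (203,281).

```bash
python3 -c "
from h import *
w=robot.read_camera('wrist')
p=ray(w,[[176,97],[460,92],[441,277],[203,281]],.008)*1000
print(np.round(p,1).tolist(),p.mean(0));e=[p[1]-p[0],p[2]-p[3],p[0]-p[3],p[1]-p[2]];print([(round(float(np.hypot(*v))),round(float(np.arctan2(v[1],v[0])),3)) for v in e])
r=ray(w,[[310,170],[329,170],[310,232],[329,232]],.035)*1000;print(r,r.mean(0))
m=p.mean(0)/1e3
go(m[0],m[1],.0145,1.525)
"
```

```text
[[443.6, -77.3], [449.7, 138.7], [610.1, 136.3], [604.5, -82.5]] [526.97987669  28.82034927]
[(216, 1.542), (219, 1.545), (161, 3.109), (160, 3.127)]
[[498.87100753  22.76741618]
 [499.49796585  36.66924118]
 [548.15229683  20.09571522]
 [548.82065078  34.92532085]] [523.83548025  28.61442336]
shift [ 0.2  -0.06 10.77] spin 0.002 q6 -1.54 t 41.4
```

Emit:
step_arm:
  commands: [0.2, -0.05, 4, -0.01, 0.2, -0.05, 7, -0.01, 0.2, -0.05, 9.5, -0.01, 0.2, -0.05, 10.6, -0.01, 0.2, -0.05, 10.6, -0.01, 0.2, -0.05, 10.6, -0.01]

```text
clock: 41.95
tcp_pos: [0.5272, 0.0293, 0.0168]
orientation: [0.001, 0.016, 1.0, 0.0]
wrist_force: [-0.2, 0.1, -0.4]
width: 0.999
grasp_force: 0.0
```

Emit:
step_arm:
  commands: [0, 0, 0, 0, 0, 0, 0, 0, 0, 0, 0, 0, 0, 0, 0, 0, 0, 0, 0, 0, 0, 0, 0, 0, 0, 0, 0, 0, 0, 0, 0, 0]
  hand: -1
  force: 60

```text
clock: 42.75
tcp_pos: [0.5265, 0.0294, 0.0159]
orientation: [0.0, 0.016, 1.0, 0.0]
wrist_force: [-0.8, -0.9, 4.4]
width: 0.148
grasp_force: 61.4
```

Emit:
step_arm:
  commands: [0, 0, -2, 0, 0, 0, -4, 0, 0, 0, -6, 0, 0, 0, -6, 0, 0, 0, -6, 0]

```text
clock: 43.25
tcp_pos: [0.5258, 0.0294, 0.0745]
orientation: [-0.0, 0.016, 1.0, 0.0]
wrist_force: [0.1, -0.3, -2.9]
width: 0.146
grasp_force: 60.7
```

```bash
python3 -c "
from h import *
s=robot.read_state();print(s['width'],s['tcp_pos'])
w=robot.read_camera('wrist');z=s['tcp_pos'][2]-.0135+.008
im=w['img'].astype(np.int16)
# lid edges: strong row gradients in columns away from rib, col gradients along rows
g=cv2.cvtColor(w['img'],cv2.COLOR_RGB2GRAY).astype(float)
h=hsv(w).astype(int)
go(.5387,-.06,.075,1.549)
m=(h[...,0]>12)&(h[...,0]<22)&(h[...,1]<165)&(h[...,2]>60)
print(h[150,250],h[150,400],h[60,320],h[150,560],h[250,240])
"
```

```text
0.14576670414594145 [0.52584133 0.02944449 0.07447097]
shift [-1.62 -8.9  -0.13] spin -0.011 q6 -1.55 t 43.3
[ 16 168 111] [ 17 161 188] [ 14 181  96] [ 16 171 170] [ 16 171 139]
```

```bash
python3 -c "
from h import *
go(.5426,-.0656,.075,1.549)"
```

```text
shift [-2.03 -9.44 -0.13] spin -0.011 q6 -1.55 t 43.3
```

Emit:
step_arm:
  commands: [-1, -3, 0, -0.011, -2, -6, 0, -0.011, -2, -8, 0, -0.011, -2, -9.4, 0, -0.011, -2, -9.4, 0, -0.011, -2, -9.4, 0, -0.011, -2, -9.4, 0, -0.011]

```text
clock: 44.0
tcp_pos: [0.543, -0.0642, 0.0751]
orientation: [-0.0, 0.01, 1.0, 0.0]
wrist_force: [0.6, 1.2, -2.7]
width: 0.145
grasp_force: 60.6
```

```bash
python3 -c "
from h import *
print(robot.read_state()['tcp_pos']);go(.5426,-.0656,.0588,1.549)
# lid side edges in the wrist view: print strong vertical transitions along a column left of the rib, and rail inner edges
w=robot.read_camera('wrist');h=hsv(w).astype(int)
for u in (150,200,430):
    col=h[:,u,:];d=np.abs(np.diff(cv2.GaussianBlur(w['img'],(3,3),0)[:,u].astype(int),axis=0)).sum(1)
    print(u,[(int(v),int(d[v])) for v in range(5,395) if d[v]>30 and d[v]==d[max(0,v-4):v+5].max()])
"
```

```text
[ 0.54300288 -0.06422557  0.07508695]
shift [ 0.04 -0.14  1.63] spin 0.001 q6 -1.74 t 44.0
150 [(87, 39), (98, 31), (255, 70), (344, 130)]
200 [(67, 58), (259, 36), (312, 107), (357, 100), (363, 101)]
430 [(83, 60), (98, 51), (307, 103), (350, 113), (357, 113)]
```

Emit:
step_arm:
  commands: [0, 0, 0.8, 0, 0, 0, 1.3, 0, 0, 0, 1.6, 0, 0, 0, 1.6, 0, 0, 0, 1.6, 0]

```text
clock: 44.55
tcp_pos: [0.5432, -0.0651, 0.0594]
orientation: [-0.0, 0.011, 1.0, 0.0]
wrist_force: [0.5, -0.4, -2.6]
width: 0.146
grasp_force: 60.6
```

Emit:
step_arm:
  commands: [0, -0.5, 0, 0, 0, -1, 0, 0, 0, -1.5, 0, 0, 0, -2, 0, 0, 0, -2.5, 0, 0, 0, -3, 0, 0, 0, -3, 0, 0]

```text
clock: 45.25
tcp_pos: [0.5425, -0.0959, 0.0595]
orientation: [0.0, 0.011, 1.0, -0.0]
wrist_force: [-0.1, 0.8, -2.1]
width: 0.143
grasp_force: 60.6
```

Emit:
step_arm:
  commands: [0, -1, 0, 0, 0, -2.5, 0, 0, 0, -4, 0, 0, 0, -5.5, 0, 0, 0, -7, 0, 0, 0, -8.5, 0, 0, 0, -10, 0, 0, 0, -10, 0, 0]

```text
clock: 46.05
tcp_pos: [0.5403, -0.1973, 0.0595]
orientation: [0.0, 0.012, 1.0, -0.0]
wrist_force: [-0.4, -0.6, -1.1]
width: 0.149
grasp_force: 60.6
```

Emit:
step_arm:
  commands: [0, -1, 0, 0, 0, -2, 0, 0, 0, -3, 0, 0, 0, -4, 0, 0, 0, -4.8, 0, 0, 0, -5.4, 0, 0, 0, -5.8, 0, 0, 0, -5.8, 0, 0]

```text
clock: 46.85
tcp_pos: [0.5391, -0.2536, 0.0594]
orientation: [0.0, 0.011, 1.0, 0.0]
wrist_force: [-0.1, -0.4, -2.6]
width: 0.145
grasp_force: 60.6
```

Emit:
step_arm:
  commands: [0, -0.2, 0.05, 0, 0, -0.4, 0.1, 0, 0, -0.6, 0.1, 0, 0, -0.6, 0.1, 0]

```text
clock: 47.25
tcp_pos: [0.5392, -0.2573, 0.0584]
orientation: [-0.0, 0.01, 1.0, 0.002]
wrist_force: [0.2, 7.5, 0.3]
width: 0.151
grasp_force: 60.9
```

Emit:
step_arm:
  commands: [0, -0.1, 0, 0, 0, -0.2, 0, 0, 0, -0.3, 0, 0, 0, -0.3, 0, 0]

```text
clock: 47.65
tcp_pos: [0.5391, -0.2574, 0.0583]
orientation: [-0.001, 0.009, 1.0, 0.004]
wrist_force: [-3.1, 19.8, 5.1]
width: 0.144
grasp_force: 61.6
```

Emit:
step_arm:
  commands: [0, 0.6, 0, 0, 0, 0.6, 0, 0]

```text
clock: 47.85
tcp_pos: [0.5393, -0.2555, 0.0584]
orientation: [0.0, 0.01, 1.0, -0.0]
wrist_force: [0.6, 0.8, -2.4]
width: 0.146
grasp_force: 60.7
```

Emit:
step_arm:
  commands: [0, 0, 0, 0, 0, 0, 0, 0, 0, 0, 0, 0, 0, 0, 0, 0, 0, 0, -3, 0, 0, 0, -8, 0, 0, 0, -12, 0, 0, 0, -12, 0]
  hand: 1

```text
clock: 48.65
tcp_pos: [0.5415, -0.2577, 0.1864]
orientation: [0.006, 0.011, 1.0, -0.003]
wrist_force: [1.2, 0.3, -0.2]
width: 0.997
grasp_force: 0.0
```

Emit:
step_arm:
  commands: [0, 25, 0, 0, 0, 25, 0, 0, 0, 25, 0, 0, 0, 25, 0, 0, 0, 25, 0, 0, 0, 25, 0, 0, 0, 25, 0, 0]

```text
clock: 49.35
tcp_pos: [0.5444, -0.0053, 0.1782]
orientation: [-0.0, 0.01, 1.0, -0.0]
wrist_force: [-0.1, 0.2, -0.6]
width: 0.999
grasp_force: 0.0
```

```bash
python3 -c "
from m import *
c=robot.read_camera('top');im=c['img'].astype(int);h=hsv(c).astype(int)
m=((h[...,0]<9)|(h[...,0]>172))&(h[...,1]>140)&(h[...,2]<190)
for r in rects(c,m,.077,20,(395,160,480,215)): q=np.array(r[0][:2])-B; print('rib',np.round([q@xb,q@yb],1),r)
# along box x at several y: pixel profile near the end wall, plane z=.05
for y in(-50,-20,20,50):
    print(y,[(x,*im[tuple(np.round(proj(c,[*((B+xb*x+yb*y)/1e3),.05])[0]).astype(int)[::-1])]) for x in range(96,128,3)])
"
```

```text
rib [-8.5 -0.9] ([537.6, -252.1, 45.5, 16.1], np.float32(-0.068), [432.0, 189.0], [537.3, -251.9])
-50 [(96, np.int64(227), np.int64(165), np.int64(109)), (99, np.int64(226), np.int64(168), np.int64(111)), (102, np.int64(209), np.int64(157), np.int64(104)), (105, np.int64(88), np.int64(65), np.int64(42)), (108, np.int64(180), np.int64(152), np.int64(103)), (111, np.int64(228), np.int64(200), np.int64(135)), (114, np.int64(227), np.int64(198), np.int64(132)), (117, np.int64(219), np.int64(182), np.int64(121)), (120, np.int64(167), np.int64(112), np.int64(73)), (123, np.int64(169), np.int64(111), np.int64(72)), (126, np.int64(171), np.int64(114), np.int64(73))]
-20 [(96, np.int64(227), np.int64(166), np.int64(110)), (99, np.int64(224), np.int64(163), np.int64(106)), (102, np.int64(209), np.int64(156), np.int64(103)), (105, np.int64(91), np.int64(68), np.int64(47)), (108, np.int64(180), np.int64(150), np.int64(101)), (111, np.int64(229), np.int64(200), np.int64(133)), (114, np.int64(228), np.int64(199), np.int64(133)), (117, np.int64(164), np.int64(110), np.int64(70)), (120, np.int64(16
[... 571 characters left out ...]
 np.int64(115), np.int64(73)), (123, np.int64(172), np.int64(116), np.int64(75)), (126, np.int64(172), np.int64(116), np.int64(74))]
50 [(96, np.int64(225), np.int64(163), np.int64(105)), (99, np.int64(227), np.int64(167), np.int64(110)), (102, np.int64(208), np.int64(153), np.int64(100)), (105, np.int64(83), np.int64(64), np.int64(43)), (108, np.int64(207), np.int64(175), np.int64(117)), (111, np.int64(229), np.int64(203), np.int64(135)), (114, np.int64(225), np.int64(194), np.int64(129)), (117, np.int64(201), np.int64(159), np.int64(104)), (120, np.int64(168), np.int64(113), np.int64(74)), (123, np.int64(166), np.int64(114), np.int64(73)), (126, np.int64(164), np.int64(110), np.int64(69))]
```

The lid went home against a stop at 20 N, but backing off the grip drew it back about 2 mm. I'll push it home with shut fingers on the rib.

Emit:
step_arm:
  commands: [0, -21, 0, 0, 0, -21, 0, 0, 0, -21, 0, 0, 0, -21, 0, 0, 0, -21, 0, 0, 0, -21, 0, 0, 0, -21, 0, 0, 0, -21, 0, 0]
  hand: -1

```text
clock: 50.2
tcp_pos: [0.5401, -0.2151, 0.1785]
orientation: [0.0, 0.01, 1.0, 0.0]
wrist_force: [0.0, 0.2, -0.5]
width: -0.001
grasp_force: 0.0
```

Emit:
step_arm:
  commands: [0, 0, 4, 0, 0, 0, 8, 0, 0, 0, 10.5, 0, 0, 0, 11.3, 0, 0, 0, 11.3, 0, 0, 0, 11.3, 0]

```text
clock: 50.8
tcp_pos: [0.5411, -0.2161, 0.0675]
orientation: [0.001, 0.01, 1.0, -0.001]
wrist_force: [-0.2, 0.7, 1.4]
width: 0.001
grasp_force: 0.0
```

```bash
python3 -c "
from h import *
s=robot.read_state();print(s['tcp_pos'],s['wrist_force'],s['width']);go(.539,-.234,.057,1.549)"
```

```text
[ 0.54107163 -0.21609793  0.06745573] [-0.18888481  0.74084145  1.44449853] 0.0010726139740067351
shift [ 0.17 -1.79  1.05] spin 0.001 q6 -1.99 t 50.8
```

Emit:
step_arm:
  commands: [0.15, 0, 0.5, 0, 0.15, 0, 0.8, 0, 0.15, 0, 0.8, 0]

```text
clock: 51.1
tcp_pos: [0.5384, -0.2161, 0.0574]
orientation: [0.0, 0.011, 1.0, 0.0]
wrist_force: [-0.8, -0.3, -0.9]
width: 0.001
grasp_force: 0.0
```

Emit:
step_arm:
  commands: [0, -0.5, 0, 0, 0, -1, 0, 0, 0, -1.4, 0, 0, 0, -1.7, 0, 0, 0, -2, 0, 0, 0, -2, 0, 0]

```text
clock: 51.7
tcp_pos: [0.5381, -0.2363, 0.0574]
orientation: [0.0, 0.011, 1.0, 0.0]
wrist_force: [0.2, 0.4, 0.6]
width: 0.0
grasp_force: 0.0
```

Emit:
step_arm:
  commands: [0, -0.2, 0, 0, 0, -0.4, 0, 0, 0, -0.6, 0, 0, 0, -0.6, 0, 0]

```text
clock: 52.1
tcp_pos: [0.5381, -0.2369, 0.0574]
orientation: [-0.001, 0.009, 1.0, 0.005]
wrist_force: [-3.2, 22.8, 7.8]
width: -0.002
grasp_force: 11.5
```

Emit:
step_arm:
  commands: [0, -0.2, 0, 0, 0, -0.3, 0, 0, 0, -0.3, 0, 0]

```text
clock: 52.4
tcp_pos: [0.5382, -0.237, 0.0575]
orientation: [-0.001, 0.008, 1.0, 0.007]
wrist_force: [-4.1, 34.8, 12.5]
width: -0.0
grasp_force: 17.5
```

Emit:
step_arm:
  commands: [0, 2, 0, 0, 0, 3, 0, 0, 0, 3, -5, 0, 0, 3, -10, 0, 0, 3, -12, 0, 0, 8, -12, 0, 0, 13, -12, 0, 0, 18, -12, 0, 0, 22, -12, 0, 0, 22, -12, 0]

```text
clock: 53.4
tcp_pos: [0.5425, -0.0213, 0.1777]
orientation: [0.0, 0.008, 1.0, 0.0]
wrist_force: [0.4, 0.8, 0.5]
width: 0.004
grasp_force: 0.0
```

```bash
python3 -c "
from m import *
c=robot.read_camera('top');im=c['img'].astype(int);h=hsv(c).astype(int)
m=((h[...,0]<9)|(h[...,0]>172))&(h[...,1]>140)&(h[...,2]<190)
for r in rects(c,m,.077,20,(395,160,480,215)): q=np.array(r[0][:2])-B; print('rib',np.round([q@xb,q@yb],1),r)
g=cv2.resize(c['img'],None,fx=1,fy=1).astype(np.float32)
for y in(-60,-30,30,60):
  for lo,hi in((-130,-100),(94,124)):
    xs=np.arange(lo,hi,2.);uv=proj(c,np.c_[(B+np.outer(xs,xb)+yb*y)/1e3,np.full(len(xs),.05)]).astype(np.float32)
    v=cv2.remap(g,uv[None,:,0],uv[None,:,1],cv2.INTER_LINEAR)[0].mean(1);print(y,dict(zip(xs.astype(int).tolist(),v.astype(int).tolist())))
print(robot.read_state()['tcp_pos'],robot.read_state()['clock'])
"
```

```text
rib [-7.6 -0.9] ([537.6, -253.0, 45.1, 16.7], np.float32(-0.011), [433.0, 189.0], [537.7, -253.1])
-60 {-130: 78, -128: 77, -126: 79, -124: 79, -122: 78, -120: 72, -118: 61, -116: 60, -114: 97, -112: 156, -110: 177, -108: 175, -106: 175, -104: 175, -102: 176}
-60 {94: 167, 96: 166, 98: 166, 100: 167, 102: 164, 104: 142, 106: 68, 108: 113, 110: 170, 112: 186, 114: 182, 116: 165, 118: 135, 120: 125, 122: 126}
-30 {-130: 122, -128: 123, -126: 122, -124: 119, -122: 109, -120: 70, -118: 67, -116: 75, -114: 105, -112: 147, -110: 174, -108: 173, -106: 176, -104: 175, -102: 174}
-30 {94: 166, 96: 166, 98: 165, 100: 166, 102: 161, 104: 127, 106: 67, 108: 113, 110: 175, 112: 186, 114: 181, 116: 158, 118: 127, 120: 118, 122: 117}
30 {-130: 128, -128: 127, -126: 128, -124: 125, -122: 113, -120: 90, -118: 66, -116: 67, -114: 101, -112: 153, -110: 175, -108: 174, -106: 174, -104: 173, -102: 173}
30 {94: 165, 96: 164, 98: 164, 100: 164, 102: 156, 104: 105, 106: 85, 108: 131, 110: 187, 112: 188, 114: 181, 116: 155, 118: 131, 120: 121, 122: 122}
60 {-130: 120, -128: 112, -126: 117, -124: 115, -122: 102, -120: 68, -118: 66, -116: 80, -114: 117, -112: 155, -110: 173, -108: 173, -106: 174, -104: 173, -102: 172}
60 {94: 165, 96: 164, 98: 164, 100: 165, 102: 155, 104: 93, 106: 90, 108: 135, 110: 185, 112: 187, 114: 181, 116: 155, 118: 130, 120: 118, 122: 118}
[ 0.54258648 -0.02354198  0.17758266] 53.45
```

The rim explains the offset. The end wall is about 8 mm thick, so its outer face is at x=117 rather than 113 and my box origin was 4 mm off. The stop at lid y of about -0.257 is therefore fully home. It held at 35 N, and the remaining dark strip is just the wall's inner face. The arm is clear, so I'll hand in.

```bash
python3 -c "
from plant import robot
print(robot.job_done())"
```

```text
the job is handed in; nothing more can be done
None
```

I handed the job in with all five shortbread fingers present (one long, four short) flat in pockets of their own length and the lid pushed home against its end stop. The hand-in returned no verdict. My last measurements put the fingers within about 3 mm of their pocket centres; I took those before the lid went back on.

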